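Sort the draining cups onto their own drip dishes

TASK

Each of the three cups hangs mouth-down over the wrong drip dish. Rearrange them so that the widest cup hangs on the peg of the largest dish, the middle-width cup on that of the medium dish and the narrowest cup on that of the smallest dish, standing one cup mouth-down on the empty cork mat while you make room. Do not tip a cup over, and leave the tin, the bowl and the red mould where they are.

Things in the scene. Friction and masses are not known exactly. Their poses are not given: they have to be found in the camera images.
- cup_wide: Grey stoneware, the widest cup, a straight round tube 68 mm across outside, 70 mm tall, wall 3 mm, closed end 7 mm thick, no handle; mouth down throughout. Origin: centre of the inner floor (7 mm below the closed upper face, 63 mm above the mouth, on the axis); z runs along the cup's axis, out through the closed upper end. Its start place is on one of the pegs.
- cup_middle: Stainless steel, middle width and tallest cup, a straight round tube 58 mm across outside, 92 mm tall, wall 3 mm, closed end 7 mm thick, no handle; mouth down throughout. Origin: centre of the inner floor (7 mm below the closed upper face, 85 mm above the mouth, on the axis); z runs along the cup's axis, out through the closed upper end. Its start place is on one of the pegs.
- cup_narrow: Sand-coloured stoneware, the narrowest cup, a straight round tube 48 mm across outside, 80 mm tall, wall 3 mm, closed end 7 mm thick, no handle; mouth down throughout. Origin: centre of the inner floor (7 mm below the closed upper face, 73 mm above the mouth, on the axis); z runs along the cup's axis, out through the closed upper end. Its start place is on one of the pegs.
- stand_large: Largest stand, fixed: round dark zinc drip dish 150 mm across, 7 mm high; beech peg 14 mm thick with a flat pad 26 mm across at its tip. Origin: centre of the pad's upper face, 125 mm up. z is straight up; peg and pad lean 0.21 rad from vertical towards x, which points ahead (yaw within 0.7). Dish centre 14 mm towards -x. A hung cup's inner floor lies flat on the pad.
- stand_medium: Medium stand, fixed: round dark zinc drip dish 120 mm across, 7 mm high; beech peg 14 mm thick with a flat pad 26 mm across at its tip. Origin: centre of the pad's upper face, 125 mm up. z is straight up; peg and pad lean 0.21 rad from vertical towards x, which points ahead (yaw within 0.7). Dish centre 14 mm towards -x. A hung cup's inner floor lies flat on the pad.
- stand_small: Smallest stand, fixed: round dark zinc drip dish 90 mm across, 7 mm high; beech peg 14 mm thick with a flat pad 26 mm across at its tip. Origin: centre of the pad's upper face, 125 mm up. z is straight up; peg and pad lean 0.21 rad from vertical towards x, which points ahead (yaw within 0.7). Dish centre 14 mm towards -x. A hung cup's inner floor lies flat on the pad.
- mat: Round cork mat, fixed, 100 mm across, 5 mm thick, empty at the start: the free spot. Origin: centre of its underside, on the table.
- tin: Squat metal tin with a twist-lock lid and black rubber ring, 88 mm across, 67 mm high; stands among the dishes, to be left alone. Origin: centre of its underside.
- bowl: Grey stoneware bowl, 140 mm across, 55 mm high, on the robot's right; to be left alone. Origin: centre of its underside.
- mould: Red plastic fluted mould, 104 mm across, 56 mm high, on the robot's left; to be left alone. Origin: centre of its underside.
There are look-alikes about, which are no part of the job. Leave any green look-alike of the cup_wide alone.

How it is judged:
By the outcome, as a careful person would: the job done as asked, in the order asked, and still so for the second after the job is handed in, with the robot touching nothing.
It also fails if it takes over 125 s, if anything falls off the work surface, if the arm or the gripper's body presses on something with over 40 N, if the wrist force passes 120 N, or if a joint passes its speed limit or range.

ROBOT

A 6-joint arm with a two-finger parallel gripper is mounted at the origin on the work surface. World frame = base frame: x ahead of the robot, y to its left, z up, the work surface at z = 0. Lengths are in mm, angles in rad, forces in N, time in s.
With the tool pointing down it reaches from about 400 to 925 mm from the base axis. Payload 12.5 kg.
Tool frame: the origin (TCP) lies midway between the tips of the shut fingers; the grasp point (between the pads) lies 19 mm behind it; z points along the fingers, y is the direction in which the jaws open and shut (so a half turn about z gives the same grasp; the last joint's range is limited). The gripper opens to 95 mm and grips with 3 to 60 N. Pads are 20 mm wide; open, the fingers measure 119 mm over their backs; the gripper's body (75 mm by 180 mm) begins 59 mm behind the grasp point.
Start: joints at [-1.325, 0.491, 1.559, -0, 1.092, -0.106], TCP at [215.392, -586.734, 186.261] pointing down, gripper open.
Joint ranges: [-3.1, 3.1], [-0.84, 2.19], [0.05, 2.79], [-1.13, 4.28], [0.06, 2.93], [-2.69, 2.69]. Speed limits (rad/s): [2.22, 2.22, 2.79, 3.14, 3.14, 3.14].

INTERFACE

Orientations are given as [roll, pitch, yaw] about the fixed x, y, z axes, in that order (R = Rz(yaw) Ry(pitch) Rx(roll)).
In Python, from cell import env, eyes, job_done, boxes_of, regions_of gives the robot as it stands.
- The arm moves only by the tool send_rows, never from a script. Its argument "plan" is text: rows parted by semicolons, each of 5 numbers parted by spaces: the shift along the tool's x, y, z in mm, then the turn about the tool's z in rad, then the finger opening in mm, from 0 to 95.1. In form: x y z roll gripper; .... A call has 1 to 8 rows; each row shifts and turns the pose as measured when the row begins, along the tool's axes as they then stand; what a row does not reach is not made up. A row lasts 1/10 s, in which the tool goes at most 50 mm and 8.59 degrees, less where a joint would pass 70% of its speed; a pose out of reach is approached as far as the arm can. A call with a gripper value outside its range is refused whole. The fingers move at their own pace and stop on an object; the grip force is fixed at half the most. Time passes only in rows, so rows that do not move let the fingers close. It gives the time, the measured TCP pose, the force and the opening at its end, in the units of the state.
- env.state(): the state, without advancing time (a new reading comes with each control period).
- eyes.read_camera(name): name is "scene" or "top"; returns a dict with "image" (400x640x3 uint8, red, green, blue), "vertical_fov" (degrees; the focal length in pixels is half the picture's height over the tangent of half this angle, whatever the lens; pixels are square), "cx", "cy" (the principal point, pixels), "k1" (the pictures are not rectified: a ray, as slopes to the right and down, at radius r is drawn at 1 + k1 r^2 times it, then the intrinsics apply), "extrinsics" (4x4, takes a point from camera to world coordinates). Camera axes: x right, y up, looking along -z (the intrinsics and any distortion apply to the point x, -y, -z); pixel columns grow to the right and rows downward; lengths in mm; the calibration is good to about 2 mm. A picture is of the moment at which its call begins. There is no depth.
- job_done(): hands the job in, once; it reports no verdict.
Trained networks look in a picture, given as the dict that the camera call returned (one of the last four; its "shot" number tells which), for a name from the list of things; names that differ only in an ending like _2 or _b are one class to them, and where a whole thing is asked for, a point or a joint stands for the part that bears it (a point fixed in the world has none). Each returns a list of dicts, best first, with "confidence" (0 to 1); they miss things now and then, are a little off and sometimes report something else, mostly with a low value. They report only what shows in the picture. A call takes as long as a camera call. They do not tell look-alikes from the thing itself.
- boxes_of(target, picture): "bbox" ([left, top, width, height] in pixels, round what is visible of it).
- regions_of(target, picture): "pixels" (400x640 bool, what is visible of it) and "bbox" ([left, top, width, height] in pixels, round what is visible of it).
The state is a dict: "t": time; "joints": joint angles; "qvel": joint speeds; "tau": joint torques, N m; "eef_pos": TCP position; "tcp_rot": TCP orientation; "ft_force": force on the tool from outside, world axes, zero at the start; "moment": the same for the moment, N m; "opening": opening from 0.0 (shut) to 1.0 (fully open).
Only numpy, scipy, OpenCV 4.12 (cv2) and the standard library are available. Lean on these libraries where they do the work, as an engineer would, in place of code of your own. Each camera call takes 0.05 s, during which the arm holds its last target.

## Working session

There is one attempt and no reset: what is moved stays moved. The work goes in short steps, Python scripts to look and compute and a tool call to move; the robot and the scene stay as the last step left them, time stands still between calls to the robot, and variables do not carry over. Pictures are saved under pics/ and viewed, and the job is handed in when it is done.

Besides the shell and the picture viewer there is one more tool, called after "Request:" by a JSON object that holds its "op" and its "data". send_rows: Moves the arm, as the interface text tells. Its arguments: {"type":"object","properties":{"plan":{"type":"string"}},"required":["plan"]}

```bash
ls; mkdir -p pics; python3 - <<'E'
from cell import env, eyes, boxes_of
import cv2,json
print(env.state())
for n in("scene","top"):
    p=eyes.read_camera(n)
    cv2.imwrite(f"pics/{n}0.png",p["image"][:,:,::-1])
    print({k:v for k,v in p.items() if k!="image"})
    for t in "cup_wide cup_middle cup_narrow stand_large stand_medium stand_small mat tin bowl mould".split():
        print(t,[(b["bbox"],round(b["confidence"],2)) for b in boxes_of(t,p)])
E
```

```text
pics
{'t': 0.0, 'joints': array([-1.32458669e+00,  4.91556895e-01,  1.55946742e+00, -1.98061779e-05,
        1.09167606e+00, -1.05586699e-01]), 'qvel': array([-5.09364157e-04,  1.13801490e-03, -1.53231317e-03, -9.37114053e-05,
        7.85723879e-04,  1.37600540e-03]), 'tau': array([-2.64619221e-04, -6.12649369e+01, -2.58185917e+01,  6.92731887e-02,
        4.81739372e-02, -9.39517008e-05]), 'eef_pos': array([ 215.32134648, -586.44164528,  185.65722735]), 'tcp_rot': array([-3.14048925e+00, -9.92756406e-05,  3.51805421e-01]), 'ft_force': array([-0.38911704,  0.29697158, -0.11923077]), 'moment': array([ 0.00711004, -0.0161386 ,  0.00278568]), 'opening': 0.9994344829539412}
{'vertical_fov': 47.9370771500071, 'cx': 318.1434339110568, 'cy': 203.24581617320257, 'k1': -0.1291643421164194, 'extrinsics': array([[ 7.84789435e-01, -4.19742252e-01,  4.55984632e-01,
         1.07651553e+03],
       [ 6.19696533e-01,  5.42185930e-01, -5.67459800e-01,
        -6.00214243e+02],
       [-9.04159784e-03,  7.27908551e-01,  6.85614608e-01,
         8.94246196e+02],
       [ 0.00000000e+00,  0.00000000e+
[... 1077 characters left out ...]
 1.00000000e+00]]), 'shot': 2}
cup_wide [([220.8, 207.4, 26.0, 27.3], 0.95), ([323.0, 206.4, 13.2, 25.7], 0.38), ([335.2, 148.6, 44.7, 49.1], 0.18)]
cup_middle [([321.9, 206.5, 17.0, 26.2], 0.6), ([334.4, 150.4, 44.6, 47.1], 0.19)]
cup_narrow [([349.7, 154.2, 16.6, 21.3], 0.64)]
stand_large [([335.0, 149.3, 45.0, 45.5], 0.87), ([218.2, 205.4, 39.1, 42.6], 0.43)]
stand_medium [([219.2, 207.8, 37.3, 36.8], 0.7)]
stand_small [([312.7, 211.1, 32.4, 24.7], 0.6)]
mat [([404.0, 204.7, 29.0, 29.2], 0.74)]
tin [([274.2, 153.9, 27.5, 35.5], 0.75), ([334.1, 149.4, 45.3, 46.6], 0.31)]
bowl [([423.0, 150.1, 40.7, 42.0], 0.94), ([348.8, 154.6, 22.8, 22.0], 0.44)]
mould [([197.9, 147.4, 35.5, 33.4], 0.65)]
```

```bash
python3 - <<'E'
import cv2
a=cv2.imread("pics/scene0.png");b=cv2.imread("pics/top0.png")
cv2.imwrite("pics/s0c.png",cv2.resize(a[110:340,170:450],None,fx=2.8,fy=2.6))
cv2.imwrite("pics/t0c.png",cv2.resize(b[120:270,180:480],None,fx=2.66,fy=2.66,interpolation=cv2.INTER_CUBIC))
E
```

```text
(no output)
```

View pics/s0c.png

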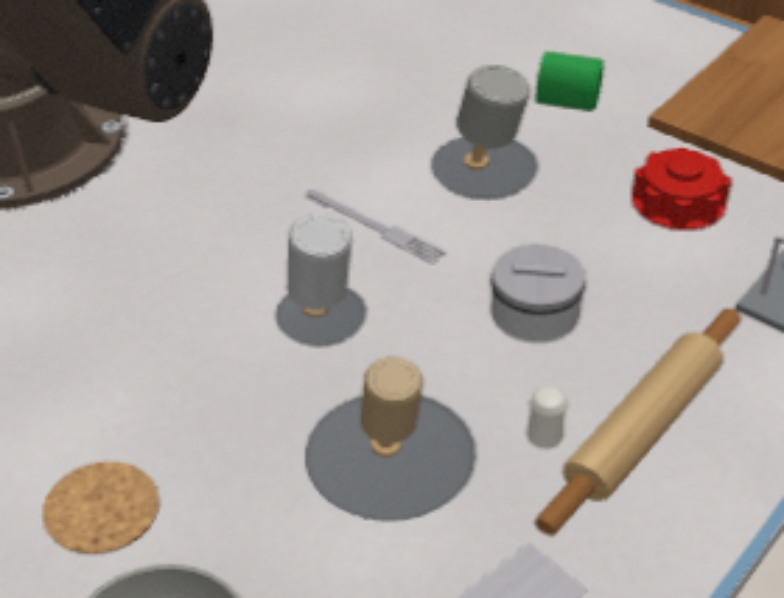

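View pics/t0c.png

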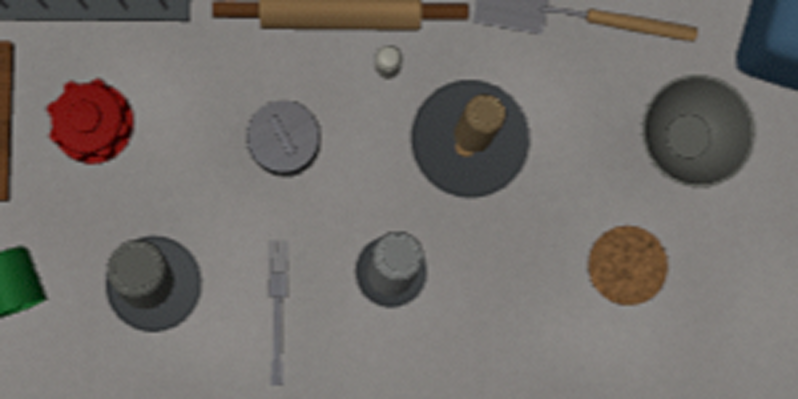

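View pics/scene0.png

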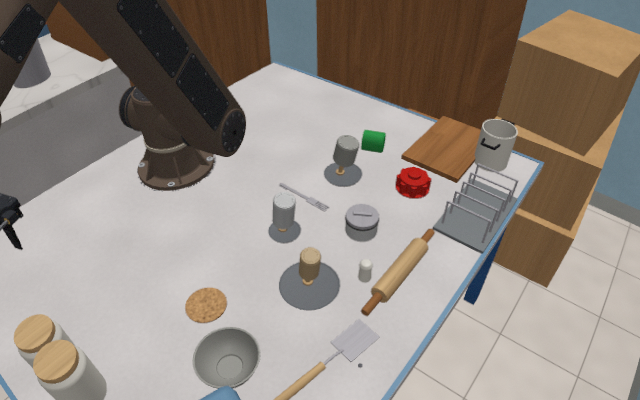

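```bash
cat > h.py <<'E'
import numpy as np, cv2
from scipy.optimize import minimize
def proj(P,p):
    P=np.atleast_2d(P).astype(float); E=p["extrinsics"]
    c=(P-E[:3,3])@E[:3,:3]; s=np.c_[c[:,0]/-c[:,2],-c[:,1]/-c[:,2]]
    r2=(s**2).sum(1,keepdims=True); s=s*(1+p["k1"]*r2)
    f=200/np.tan(np.radians(p["vertical_fov"])/2)
    return s*f+[p["cx"],p["cy"]]
def circ(c,r,R=np.eye(3),n=48):
    a=np.linspace(0,2*np.pi,n,endpoint=False)
    return np.asarray(c)+np.c_[r*np.cos(a),r*np.sin(a),0*a]@R.T
def leanR(yaw,t):
    z=np.array([np.sin(t)*np.cos(yaw),np.sin(t)*np.sin(yaw),np.cos(t)])
    y=np.array([-np.sin(yaw),np.cos(yaw),0]); return np.c_[np.cross(y,z),y,z]
def cyl(o,R,r,z0,z1):
    o=np.asarray(o,float); return np.r_[circ(o+R[:,2]*z0,r,R),circ(o+R[:,2]*z1,r,R)]
SS=4
def render(P,p,box):
    uv=proj(P,p); x0,y0,w,h=box
    m=np.zeros((h*SS,w*SS),np.uint8)
    q=((uv-[x0,y0]+0.5)*SS*16).astype(np.int32)
    cv2.fillConvexPoly(m,cv2.convexHull(q),255,shift=4)
    return cv2.resize(m,(w,h),interpolation=cv2.INTER_AREA)/255.
DIM={"cup_wide":(34,63),"cup_middle":(29,85),"cup_narrow":(24,73)}
DR={"stand_large":75,"stand_medium":60,"stand_small":45}
E
python3 - <<'E'
from cell import env, eyes, regions_of
import pickle,numpy as np
P={n:eyes.read_camera(n) for n in("scene","top")}
M={}
for n in P:
    for t in "cup_wide cup_middle cup_narrow stand_large stand_medium stand_small mat tin bowl mould".split():
        r=regions_of(t,P[n]); M[n,t]=[(q["confidence"],q["bbox"],q["pixels"]) for q in r]
        print(n,t,[(round(q["confidence"],2),q["bbox"],int(q["pixels"].sum())) for q in r])
pickle.dump((P,M),open("a.pkl","wb"))
E
```

```text
scene cup_wide [(0.74, [334.9, 135.1, 25.1, 33.5], 689), (0.68, [362.1, 132.1, 22.7, 23.5], 467), (0.26, [186.9, 286.5, 43.7, 38.7], 1126)]
scene cup_middle []
scene cup_narrow [(0.82, [298.8, 250.3, 22.0, 31.5], 634), (0.28, [277.3, 260.4, 65.7, 50.1], 2003)]
scene stand_large [(0.61, [275.4, 260.8, 67.5, 49.9], 1979)]
scene stand_medium [(0.62, [279.0, 259.2, 64.0, 53.4], 2056), (0.6, [322.0, 163.8, 42.5, 26.3], 717)]
scene stand_small [(0.59, [269.6, 220.6, 30.7, 24.0], 466)]
scene mat [(0.65, [184.6, 288.8, 43.8, 36.2], 1167)]
scene tin [(0.82, [343.7, 204.7, 34.6, 39.6], 1035)]
scene bowl [(0.97, [195.1, 324.2, 67.2, 65.8], 3223)]
scene mould [(0.69, [394.7, 165.0, 37.5, 35.7], 928)]
top cup_wide [(0.75, [171.0, 206.8, 26.3, 32.6], 508), (0.67, [222.0, 208.3, 23.8, 26.1], 506)]
top cup_middle [(0.94, [319.7, 205.5, 18.2, 28.3], 390)]
top cup_narrow [(0.64, [348.9, 156.2, 22.2, 18.8], 316), (0.27, [221.3, 209.0, 24.3, 25.6], 469)]
top stand_large [(0.6, [334.4, 146.9, 42.9, 49.8], 1329)]
top stand_medium []
top stand_small [(0.74, [311.6, 208.7, 31.0, 27.3], 217)]
top mat [(0.7, [405.4, 204.7, 24.9, 30.2], 641)]
top tin [(0.85, [272.9, 157.5, 27.3, 32.1], 650)]
top bowl [(0.48, [401.7, 204.1, 29.3, 30.4], 668)]
top mould [(0.64, [198.9, 150.2, 34.9, 33.9], 800)]
```

```bash
cat >> h.py <<'E'
def layers(par,stand,cup,tilt=0.21):
    dx,dy,yaw=par[:3]
    pad=np.array([dx+14*np.cos(yaw),dy+14*np.sin(yaw),125.])
    R=leanR(yaw,tilt); L=[]
    if stand:
        rd=DR[stand]; I=np.eye(3)
        L.append(cyl([dx,dy,0],I,rd,0,7))
        L.append(cyl(pad,R,7,-120,-4)); L.append(cyl(pad,R,13,-4,0))
    if cup:
        r,h=DIM[cup]; o=pad
        if len(par)>3: o=pad+np.array([par[3],par[4],0])
        L.append(cyl(o,R,r,-h,7)); L.append(cyl(o,R,r,6.9,7))
    return L
def cost(L,P,boxes,full=False,sh=None):
    tot=0;out={}
    for n,p in P.items():
        x0,y0,w,h=boxes[n]
        img=cv2.GaussianBlur(p["image"],(0,0),.5)[y0:y0+h,x0:x0+w].reshape(-1,3).astype(float)
        rest=np.ones((h,w)); A=[]
        for l in L[::-1]:
            c=render(l,p,boxes[n]); A.append((rest*c).ravel()); rest=rest*(1-c)
        A.append(rest.ravel()); yy,xx=np.mgrid[-1:1:h*1j,-1:1:w*1j]
        A+= [(rest*xx).ravel(),(rest*yy).ravel()]
        A=np.array(A).T
        s,*_=np.linalg.lstsq(A,img,rcond=None); res=img-A@s
        tot+=np.minimum(np.abs(res),30).mean()
        if full: out[n]=(A@s).reshape(h,w,3)
    return (tot,out) if full else tot
def tabpt(uv,p,z):
    from scipy.optimize import fsolve
    return fsolve(lambda q: proj([[q[0],q[1],z]],p)[0]-uv,[500,0])
E
cat > fit.py <<'E'
import pickle,sys; from h import *
P,M=pickle.load(open("a.pkl","rb"))
J=[("stand_medium","cup_wide",(238,225.5)),("stand_small","cup_middle",(327,221)),("stand_large","cup_narrow",(357,172))]
def boxesfor(c,P,rad):
    b={}
    for n,p in P.items():
        pts=proj(np.r_[circ([*c,0],rad+25),circ([*c,140],rad+10)],p)
        lo=np.floor(pts.min(0)).astype(int);hi=np.ceil(pts.max(0)).astype(int)
        b[n]=(*lo,*(hi-lo))
    return b
if __name__=="__main__":
  for s,c,uv in J:
    x=tabpt(uv,P["top"],7); b=boxesfor(x,P,DR[s])
    best=None
    for y0 in (-.5,0,.5):
        r=minimize(lambda q:cost(layers([q[0],q[1],q[2]/20],s,c),P,b),[*x,y0*20],method="Nelder-Mead",options=dict(initial_simplex=np.array([*x,y0*20])+np.r_[np.zeros((1,3)),np.eye(3)*5]))
        if best is None or r.fun<best.fun: best=r
    q=best.x; par=[q[0],q[1],q[2]/20]
    print(s,c,x.round(1),np.round(par,3),round(best.fun,3))
    for n in P:
        r=minimize(lambda q:cost(layers([q[0],q[1],q[2]/20],s,c),{n:P[n]},b),best.x,method="Nelder-Mead")
        print("  ",n,(r.x/[1,1,20]).round(3))
    tot,o=cost(layers(par,s,c),P,b,True)
    for n in P:
        x0,y0,w,h=b[n]; a=P[n]["image"][y0:y0+h,x0:x0+w]
        cv2.imwrite(f"pics/fit_{s}_{n}.png",cv2.resize(np.hstack([a,np.clip(o[n],0,255).astype(np.uint8)])[:,:,::-1],None,fx=3.5,fy=3.5,interpolation=cv2.INTER_NEAREST))
  for nm,uv,rd,z in (("mat",(418,219),50,5),):
    x=tabpt(uv,P["top"],5); b=boxesfor(x,P,50)
    f=lambda q:cost([cyl([*q,0],np.eye(3),50,0,5)],P,b)
    r=minimize(f,x,method="Nelder-Mead"); print(nm,x,r.x)
E
python3 fit.py
```

```text
stand_medium cup_wide [461.6 285.9] [ 4.59786e+02  2.90027e+02 -2.50000e-02] 13.334
   scene [ 4.58765e+02  2.91688e+02 -2.50000e-02]
   top [ 4.59786e+02  2.90027e+02 -2.50000e-02]
stand_small cup_middle [478.   -6.5] [ 4.77077e+02 -3.89500e+00 -2.64000e-01] 9.085
   scene [ 4.75617e+02 -1.19900e+00 -3.85000e-01]
   top [ 4.7737e+02 -4.7770e+00 -2.0100e-01]
stand_large cup_narrow [ 641.3 -105.7] [ 6.42909e+02 -1.01772e+02 -4.30000e-01] 15.668
   scene [ 6.42143e+02 -9.96630e+01 -4.43000e-01]
   top [ 6.42888e+02 -1.02807e+02 -4.29000e-01]
mat [ 486.33004924 -307.22761578] [ 486.8209622  -299.39091737]
```

```bash
python3 - <<'E'
import cv2,numpy as np
ims=[]
for s in("large","medium","small"):
    ims.append(np.hstack([cv2.copyMakeBorder(i,0,250-min(250,i.shape[0]),0,400-min(400,i.shape[1]),0)[:250,:400] for i in (cv2.resize(cv2.imread(f"pics/fit_stand_{s}_{n}.png"),None,fx=.6,fy=.6) for n in("scene","top"))]))
cv2.imwrite("pics/fits.png",np.vstack(ims)[:600])
E
```

```text
(no output)
```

View pics/fits.png

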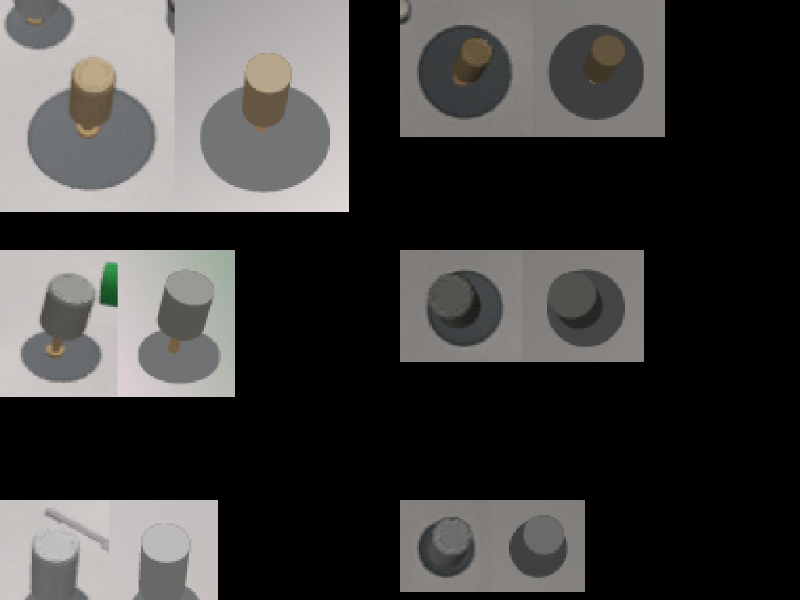

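```bash
sed -i 's/^SS=4/SS=8/' h.py; cat > fit2.py <<'E'
from fit import *
for s,c,uv in J:
    x=tabpt(uv,P["top"],7); b=boxesfor(x,P,DR[s]-15); S=np.array([1,1,20.])
    for n in P:
        best=None
        for y0 in (-.5,0,.5):
          q0=np.array([*x,y0*20])
          r=minimize(lambda q:cost(layers(q/S,s,c),{n:P[n]},b),q0,method="Nelder-Mead",options=dict(initial_simplex=q0+np.r_[np.zeros((1,3)),np.eye(3)*5]))
          if best is None or r.fun<best.fun: best=r
        q0=np.r_[best.x,0,0]; S5=np.r_[S,1,1]
        r=minimize(lambda q:cost(layers(q/S5,s,c),{n:P[n]},b),q0,method="Nelder-Mead",options=dict(maxiter=800,initial_simplex=q0+np.r_[np.zeros((1,5)),np.eye(5)*3]))
        print(s,n,(best.x/S).round(2),round(best.fun,2),(r.x/S5).round(2),round(r.fun,2))
x=tabpt((418,219),P["top"],5); b=boxesfor(x,P,40)
for n in P:
    r=minimize(lambda q:cost([cyl([*q,0],np.eye(3),50,0,5)],{n:P[n]},b),x,method="Nelder-Mead",options=dict(initial_simplex=x+np.array([[0,0],[8,0],[0,8]]))); print("mat",n,r.x,r.fun)
E
python3 fit2.py
```

```text
stand_medium scene [ 4.5937e+02  2.9274e+02 -2.9000e-01] 7.7 [ 4.5908e+02  2.9292e+02 -1.5000e-01  1.5100e+00 -1.9700e+00] 7.59
stand_medium top [4.5945e+02 2.8894e+02 1.4000e-01] 3.28 [ 4.5945e+02  2.8914e+02  1.9000e-01 -4.5000e-01 -6.1000e-01] 3.25
stand_small scene [ 4.7551e+02 -9.9000e-01 -3.9000e-01] 6.01 [ 4.7503e+02 -6.0000e-01 -3.8000e-01  1.5100e+00 -1.2500e+00] 5.91
stand_small top [ 4.7681e+02 -5.0900e+00 -3.0000e-01] 4.16 [ 4.7681e+02 -5.0100e+00 -3.7000e-01  3.7000e-01  1.0100e+00] 4.14
stand_large scene [ 6.4296e+02 -9.9520e+01 -5.4000e-01] 11.73 [ 6.4254e+02 -9.9480e+01 -4.9000e-01  1.5900e+00 -1.7000e+00] 11.62
stand_large top [ 6.4309e+02 -1.0354e+02 -3.9000e-01] 3.31 [ 6.4313e+02 -1.0357e+02 -2.9000e-01 -2.2600e+00 -1.5000e-01] 3.22
mat scene [ 489.517645   -299.90249879] 4.036023198462242
mat top [ 485.56064228 -299.59082226] 2.793112848725671
```

```bash
cat > go.py <<'E'
# usage: go.py x y z yaw  -> total shift in tool axes (no turn yet) and turn
import sys; from cell import env; import numpy as np
from scipy.spatial.transform import Rotation as Ro
s=env.state(); p=s["eef_pos"]; R=Ro.from_euler("xyz",s["tcp_rot"])
a=[float(v) for v in sys.argv[1:]]
d=R.inv().apply(np.array(a[:3])-p); yaw=s["tcp_rot"][2]
print("t",round(s["t"],2),"pos",p.round(1),"rot",s["tcp_rot"].round(3),"open",round(s["opening"]*95.1,1),"F",s["ft_force"].round(1),"M",s["moment"].round(2))
print("shift",d.round(1),"turn",round(yaw-a[3],3) if len(a)>3 else "")
E
echo
```

Request:
{"op": "send_rows", "data": {"plan": "0 0 -15 0.12 95; 0 0 -30 0.13 95; 0 0 -30 0.12 95; 0 0 0 0 95"}}

```text
t: 2.6
eef_pos: [215.3, -586.4, 262.9]
tcp_rot: [-3.139, 0.001, -0.033]
ft_force: [-0.1, -0.0, -0.6]
opening: 1.0
```

Request:
{"op": "send_rows", "data": {"plan": "25 -27 0 0 95; 34 -34 0 0 95; 34 -34 0 0 95; 34 -34 0 0 95; 34 -34 0 0 95; 34 -34 0 0 95; 30 -36 0 0 95; 20 -45 0 0 95"}}

```text
t: 3.4
eef_pos: [473.0, -311.2, 258.4]
tcp_rot: [-3.138, 0.003, -0.031]
ft_force: [1.3, -0.9, -0.3]
opening: 0.997
```

Request:
{"op": "send_rows", "data": {"plan": "0 -48 0 0 95; 0 -48 0 0 95; 0 -48 0 0 95; 0 -48 0 0 95; 0 -48 0 0 95; 0 -48 0 0 95; 0 -48 0 0 95; 0 -48 0 0 95"}}

```text
t: 4.2
eef_pos: [481.4, 88.3, 255.3]
tcp_rot: [-3.136, 0.006, -0.02]
ft_force: [0.3, 0.0, -0.3]
opening: 1.001
```

```bash
python3 go.py 469 290.5 220 0
```

```text
t 4.2 pos [481.4  88.3 255.3] rot [-3.136  0.006 -0.02 ] open 95.2 F [ 0.3  0.  -0.3] M [ 0.   -0.05 -0.05]
shift [ -16.1 -201.7   36.6] turn -0.02
```

Request:
{"op": "send_rows", "data": {"plan": "-4 -46 4 0 95; -4 -46 8 0 95; -4 -46 8 -0.02 95; -4 -42 8 0 95; 0 -14 6 0 95; 0 -6 2 0 95; 0 0 0 0 95"}}

```text
t: 4.9
eef_pos: [463.3, 301.0, 215.9]
tcp_rot: [-3.137, 0.008, 0.016]
ft_force: [0.4, -0.7, 0.8]
opening: 0.997
```

```bash
python3 go.py 469 290.5 200 0;  cat > snap.py <<'E'
import sys,cv2,numpy as np,pickle
from cell import eyes,env
from h import proj
name=sys.argv[1]; ims=[]; P={}
for n in("scene","top"):
    p=eyes.read_camera(n); P[n]=p; s=env.state(); t=s["eef_pos"]
    u=proj([t],p)[0]; im=p["image"][:,:,::-1].copy()
    c=[int(v) for v in (u if len(sys.argv)<4 else proj([[float(sys.argv[2]),float(sys.argv[3]),80]],p)[0])]
    x0=max(0,min(640-100,c[0]-50)); y0=max(0,min(400-100,c[1]-50))
    z=cv2.resize(im[y0:y0+100,x0:x0+100],(400,400),interpolation=cv2.INTER_CUBIC)
    v=((u-[x0,y0]+.5)*4).astype(int); cv2.drawMarker(z,tuple(int(q) for q in v),(0,0,255),cv2.MARKER_CROSS,12,1)
    ims.append(z); print(n,"crop origin",x0,y0,"tcp px",u.round(1))
cv2.imwrite(f"pics/{name}.png",np.hstack(ims)); pickle.dump((P,s),open(f"{name}.pkl","wb"))
E
python3 snap.py hov1
```

```text
t 4.9 pos [463.3 301.  215.9] rot [-3.137  0.008  0.016] open 94.8 F [ 0.4 -0.7  0.8] M [-0.01 -0.01  0.  ]
shift [ 5.7 10.7 15.8] turn 0.016
scene crop origin 297 63 tcp px [347.7 113.5]
top crop origin 171 172 tcp px [221.5 222.6]
```

View pics/hov1.png

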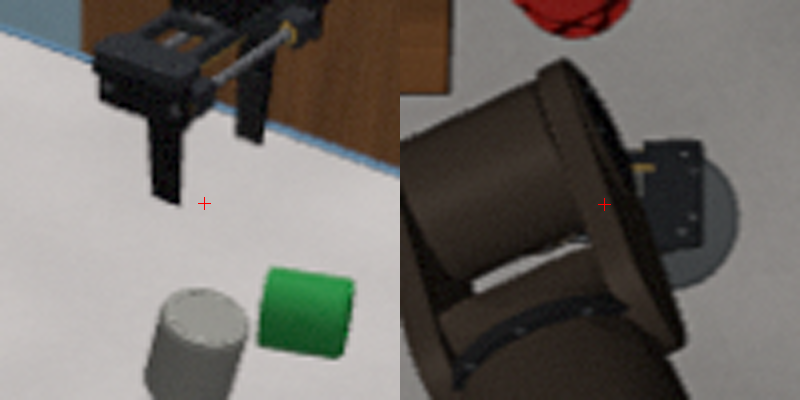

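Request:
{"op": "send_rows", "data": {"plan": "5 9 4 0.01 95; 1 2 10 0 95; 0 0 0 0 95"}}

```text
t: 5.3
eef_pos: [471.3, 285.2, 202.2]
tcp_rot: [-3.137, 0.006, -0.0]
ft_force: [-1.4, 0.1, -0.3]
opening: 1.0
```

```bash
python3 go.py 469 290.5 82 0
```

```text
t 5.3 pos [471.3 285.2 202.2] rot [-3.137  0.006 -0.   ] open 95.1 F [-1.4  0.1 -0.3] M [-0.01  0.07 -0.02]
shift [ -1.5  -4.7 120.2] turn -0.0
```

Request:
{"op": "send_rows", "data": {"plan": "-1 -3 3 0 95; 0 -1 5 0 95; 0 0 0 0 95; 0 0 0 0 95"}}

```text
t: 5.7
eef_pos: [470.5, 288.7, 193.4]
tcp_rot: [-3.137, 0.006, -0.002]
ft_force: [0.5, -0.7, -0.7]
opening: 0.996
```

```bash
python3 go.py 469 290.5 82 0
```

```text
t 5.7 pos [470.5 288.7 193.4] rot [-3.137e+00  6.000e-03 -2.000e-03] open 94.7 F [ 0.5 -0.7 -0.7] M [0.02 0.04 0.02]
shift [ -0.8  -1.3 111.4] turn -0.002
```

Request:
{"op": "send_rows", "data": {"plan": "-1 -1 10 0 95; 0 0 20 0 95; 0 0 20 0 95; 0 0 20 0 95; 0 0 20 0 95; 0 0 12 0 95; 0 0 5 0 95; 0 0 0 0 95"}}

```text
t: 6.5
eef_pos: [467.6, 291.5, 79.8]
tcp_rot: [-3.136, 0.006, 0.0]
ft_force: [-0.0, 0.8, 0.2]
opening: 0.996
```

```bash
python3 go.py 469 290.5 82 0; python3 snap.py low1
```

```text
t 6.5 pos [467.6 291.5  79.8] rot [-3.136  0.006  0.   ] open 94.7 F [-0.   0.8  0.2] M [ 0.04  0.   -0.01]
shift [ 1.4  1.  -2.2] turn 0.0
scene crop origin 295 104 tcp px [345.7 154.2]
top crop origin 182 172 tcp px [232.5 222.8]
```

View pics/low1.png

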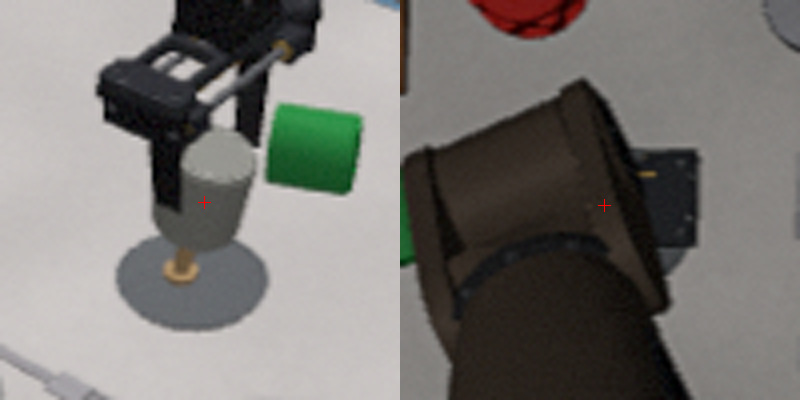

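Request:
{"op": "send_rows", "data": {"plan": "1 0 0 0 80; 0 0 0 0 60; 0 0 0 0 50; 0 0 0 0 50; 0 0 0 0 50; 0 0 0 0 50"}}

```text
t: 7.2
eef_pos: [469.9, 292.0, 82.8]
tcp_rot: [-3.134, 0.001, 0.0]
ft_force: [0.2, -0.6, -2.1]
opening: 0.717
```

```bash
python3 go.py 469 290.5 82 0; python3 snap.py cl1
```

```text
t 7.2 pos [469.9 292.   82.8] rot [-3.134e+00  1.000e-03  0.000e+00] open 68.2 F [ 0.2 -0.6 -2.1] M [0.01 0.01 0.01]
shift [-0.9  1.5  0.8] turn 0.0
scene crop origin 296 103 tcp px [346.4 153.7]
top crop origin 182 172 tcp px [232.3 222.1]
```

View pics/cl1.png

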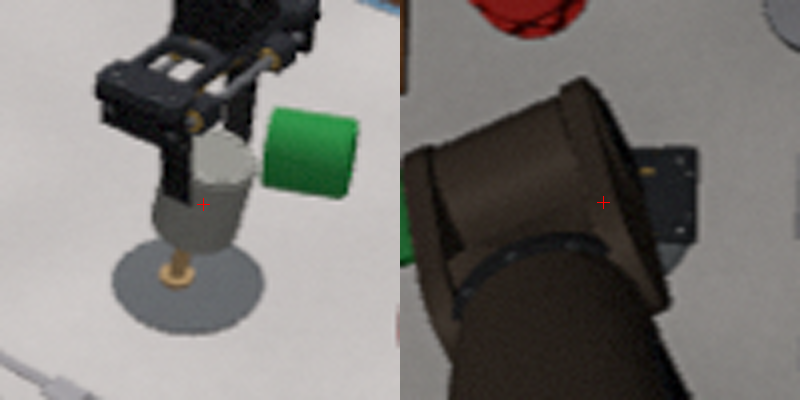

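Request:
{"op": "send_rows", "data": {"plan": "1 0 -5 0 50; 2 0 -10 0 50; 3 0 -15 0 50; 3 0 -15 0 50; 3 0 -15 0 50; 3 0 -15 0 50; 2 0 -15 0 50; 0 0 -15 0 50"}}

```text
t: 8.1
eef_pos: [487.5, 290.7, 194.5]
tcp_rot: [-3.135, 0.003, 0.0]
ft_force: [0.1, -0.6, -2.4]
opening: 0.716
```

```bash
python3 go.py 487.5 -299.7 210 0; python3 snap.py up1
```

```text
t 8.1 pos [487.5 290.7 194.5] rot [-3.135e+00  3.000e-03  0.000e+00] open 68.1 F [ 0.1 -0.6 -2.4] M [0.07 0.03 0.02]
shift [-3.000e-01  5.903e+02 -1.920e+01] turn 0.0
scene crop origin 302 73 tcp px [352.9 123.6]
top crop origin 176 164 tcp px [226.2 214.4]
```

View pics/up1.png

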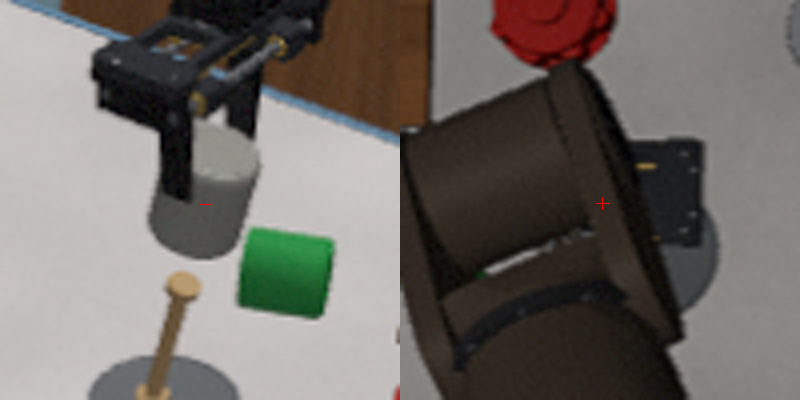

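```bash
python3 - <<'E'
import pickle; from h import *
P,s=pickle.load(open("up1.pkl","rb")); p=P["scene"]
print("pad px->", tabpt(np.array([302+184/4-.5,73+281/4-.5]),p,125))
x0,y0=315,130
im=p["image"][y0:y0+75,x0:x0+75,::-1].copy(); im=cv2.resize(im,None,fx=8,fy=8,interpolation=cv2.INTER_CUBIC)
for pad,col in(((473.4,290.5,125),(0,0,255)),):
    q=((proj(circ(pad,13,leanR(0,.21)),p)-[x0,y0]+.5)*8).astype(int); cv2.polylines(im,[q],True,col,1)
    q=((proj(circ((459.4,290.8,7),60),p)-[x0,y0]+.5)*8).astype(int); cv2.polylines(im,[q],True,col,1)
cv2.imwrite("pics/padM.png",im)
E
```

```text
pad px-> [473.15017115 290.82263676]
```

View pics/padM.png

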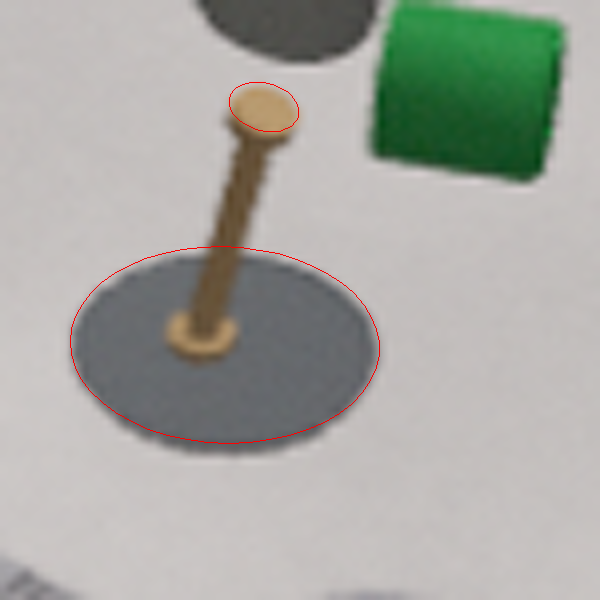

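Request:
{"op": "send_rows", "data": {"plan": "0 15 -10 0 50; 0 30 -10 0 50; 0 40 0 0 50; 0 40 0 0 50; 0 40 0 0 50; 0 40 0 0 50; 0 40 0 0 50; 0 40 0 0 50"}}

```text
t: 9.0
eef_pos: [485.1, -4.8, 214.1]
tcp_rot: [-3.135, 0.003, 0.008]
ft_force: [0.4, 1.2, -2.8]
opening: 0.718
```

Request:
{"op": "send_rows", "data": {"plan": "0 40 0 0 50; 0 40 0 0 50; 0 40 0 0 50; 0 40 0 0 50; 0 40 0 0 50; 0 35 0 0 50; 0 20 0 0 50; 0 0 0 0 50"}}

```text
t: 9.8
eef_pos: [478.5, -278.6, 211.9]
tcp_rot: [-3.134, 0.007, 0.001]
ft_force: [0.5, 0.6, -2.6]
opening: 0.717
```

```bash
python3 go.py 487.5 -299.7 150 0
```

```text
t 9.8 pos [ 478.5 -278.6  211.9] rot [-3.134e+00  7.000e-03  1.000e-03] open 68.2 F [ 0.5  0.6 -2.6] M [ 0.03 -0.01  0.03]
shift [ 9.4 21.5 61.6] turn 0.001
```

Request:
{"op": "send_rows", "data": {"plan": "5 10 10 0 50; 5 9 20 0 50; 1 3 30 0 50; 0 0 30 0 50; 0 0 30 0 50; 0 0 25 0 50; 0 0 15 0 50; 0 0 5 0 50"}}

```text
t: 10.6
eef_pos: [488.1, -298.5, 37.4]
tcp_rot: [-3.134, 0.007, 0.005]
ft_force: [0.1, -0.9, -2.7]
opening: 0.718
```

```bash
python3 go.py 489.5 -299.7 38 0; python3 snap.py mat1
```

```text
t 10.6 pos [ 488.1 -298.5   37.4] rot [-3.134  0.007  0.005] open 68.3 F [ 0.1 -0.9 -2.7] M [ 0.06 -0.05  0.07]
shift [ 1.4  1.2 -0.6] turn 0.005
scene crop origin 152 245 tcp px [202.8 295.3]
top crop origin 367 167 tcp px [417.7 217.9]
```

View pics/mat1.png

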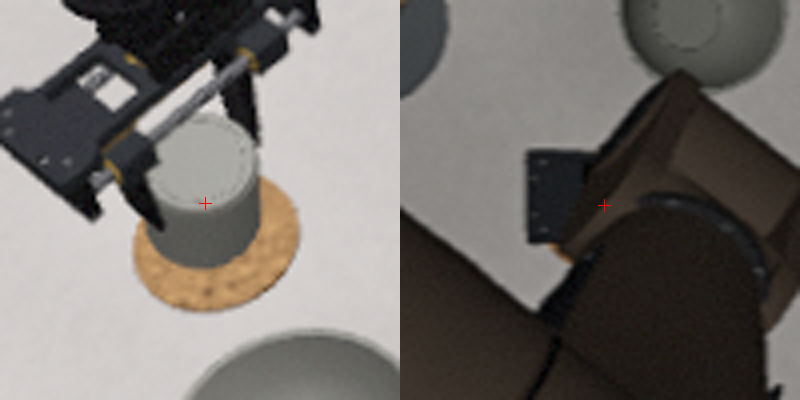

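Request:
{"op": "send_rows", "data": {"plan": "3 1 2 0 50; 0 0 2 0 50; 0 0 2 0 50; 0 0 2 0 50"}}

```text
t: 11.1
eef_pos: [493.3, -300.7, 33.0]
tcp_rot: [-3.138, 0.002, 0.006]
ft_force: [-0.3, -0.1, -2.1]
opening: 0.721
```

Request:
{"op": "send_rows", "data": {"plan": "0 0 2 0 50; 0 0 2 0 50; 0 0 0 0 50"}}

```text
t: 11.4
eef_pos: [493.1, -300.9, 31.2]
tcp_rot: [-3.139, 0.002, 0.006]
ft_force: [-0.1, 0.7, -1.4]
opening: 0.717
```

Request:
{"op": "send_rows", "data": {"plan": "0 0 3 0 50; 0 0 3 0 50; 0 0 3 0 50"}}

```text
t: 11.7
eef_pos: [492.4, -302.1, 29.4]
tcp_rot: [3.141, -0.0, 0.007]
ft_force: [-11.3, 4.3, 34.2]
opening: 0.717
```

Request:
{"op": "send_rows", "data": {"plan": "0 0 3 0 50; 0 0 3 0 50; 0 0 3 0 50"}}

```text
t: 12.0
eef_pos: [491.3, -302.7, 28.4]
tcp_rot: [3.138, -0.002, 0.007]
ft_force: [-11.8, 5.1, 30.9]
opening: 0.719
```

Request:
{"op": "send_rows", "data": {"plan": "0 0 4 0 50; 0 0 4 0 50; 0 0 4 0 50; 0 0 4 0 50"}}

```text
t: 12.4
eef_pos: [488.7, -304.1, 22.5]
tcp_rot: [3.134, -0.002, 0.008]
ft_force: [-13.9, 7.6, 31.1]
opening: 0.722
```

```bash
python3 snap.py mat2
```

```text
scene crop origin 152 250 tcp px [202.5 300.7]
top crop origin 368 168 tcp px [418.1 218. ]
```

View pics/mat2.png

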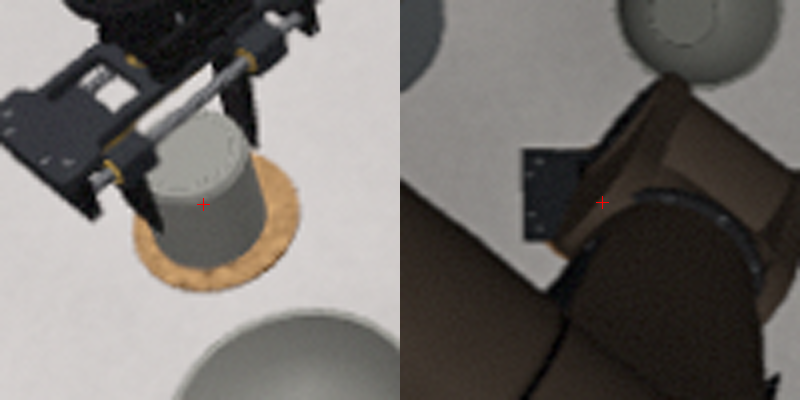

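Request:
{"op": "send_rows", "data": {"plan": "0 0 -2 0 50; 0 0 0 0 72; 0 0 0 0 80; 0 0 0 0 95; 0 0 0 0 95; 0 0 0 0 95"}}

```text
t: 13.1
eef_pos: [489.3, -304.5, 24.9]
tcp_rot: [3.132, -0.004, 0.008]
ft_force: [0.3, 0.8, 0.5]
opening: 0.991
```

```bash
python3 snap.py mat3
```

```text
scene crop origin 152 250 tcp px [202.3 300.3]
top crop origin 368 167 tcp px [418.5 217.8]
```

View pics/mat3.png

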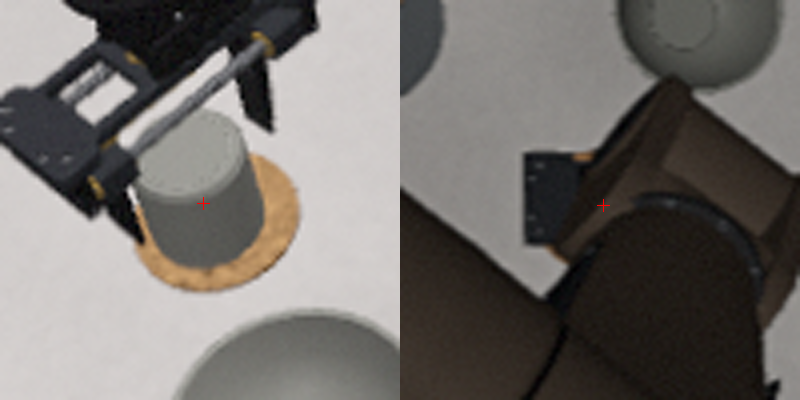

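Request:
{"op": "send_rows", "data": {"plan": "0 0 -10 0 95; 0 0 -25 0 95; 0 0 -35 0 95; 0 0 -40 0 95; 0 0 -40 0 95; 0 0 -30 0 95; 0 0 -10 0 95; 0 0 0 0 95"}}

```text
t: 14.0
eef_pos: [487.8, -302.1, 225.6]
tcp_rot: [3.133, -0.004, 0.008]
ft_force: [-1.1, -0.1, -0.4]
opening: 0.997
```

```bash
python3 go.py 483.3 -5.6 200 -0.36
```

```text
t 14.0 pos [ 487.8 -302.1  225.6] rot [ 3.133 -0.004  0.008] open 94.8 F [-1.1 -0.1 -0.4] M [ 0.03 -0.01  0.03]
shift [  -2.3 -296.7   23. ] turn 0.368
```

Request:
{"op": "send_rows", "data": {"plan": "0 -20 0 0 95; 0 -40 0 0 95; 0 -45 0 0 95; 0 -45 0 0 95; 0 -45 0 0 95; 0 -45 0 0 95; 0 -35 0 0 95; 0 -10 0 0 95"}}

```text
t: 14.8
eef_pos: [477.5, -1.1, 211.2]
tcp_rot: [3.14, 0.015, 0.004]
ft_force: [-0.6, -0.1, 0.9]
opening: 1.0
```

Request:
{"op": "send_rows", "data": {"plan": "0 0 0 0.12 95; 0 0 0 0.12 95; 0 0 0 0.12 95; 0 0 0 0 95; 0 0 0 0 95"}}

```text
t: 15.3
eef_pos: [473.0, 2.6, 205.3]
tcp_rot: [3.132, 0.025, -0.361]
ft_force: [-0.1, 0.4, 0.0]
opening: 1.0
```

```bash
python3 go.py 483.3 -5.6 76 -0.36; python3 snap.py z 487.5 -299.7; python3 - <<'E'
import pickle; from h import *
P,s=pickle.load(open("z.pkl","rb"))
S=np.array([487.5,-299.7])
for n in P:
    p=P[n]
    pts=proj(np.r_[circ([*S,0],75),circ([*S,80],45)],p); lo=np.floor(pts.min(0)).astype(int);hi=np.ceil(pts.max(0)).astype(int)
    hi=np.minimum(hi,[640,400]);b={n:(*lo,*(hi-lo))}
    f=lambda q:cost([cyl([*q[:2],0],np.eye(3),50,0,5),cyl([*q[2:4],5],np.eye(3),34,0,70),cyl([*q[2:4],5],np.eye(3),34,69.9,70)],{n:p},b)
    q0=np.r_[S,S]; r=minimize(f,q0,method="Nelder-Mead",options=dict(initial_simplex=q0+np.r_[np.zeros((1,4)),np.eye(4)*6])); print(n,r.x.round(1),round(r.fun,2))
E
```

```text
t 15.3 pos [473.    2.6 205.3] rot [ 3.132  0.025 -0.361] open 95.1 F [-0.1  0.4  0. ] M [ 0.06  0.06 -0.01]
shift [ 15.7   2.9 129. ] turn -0.001
scene crop origin 148 234 tcp px [279.5 170.8]
top crop origin 370 167 tcp px [325.9 220. ]
scene [ 488.5 -299.4  488.6 -304.4] 6.95
top [ 485.5 -300.   484.7 -304. ] 2.87
```

View pics/z.png

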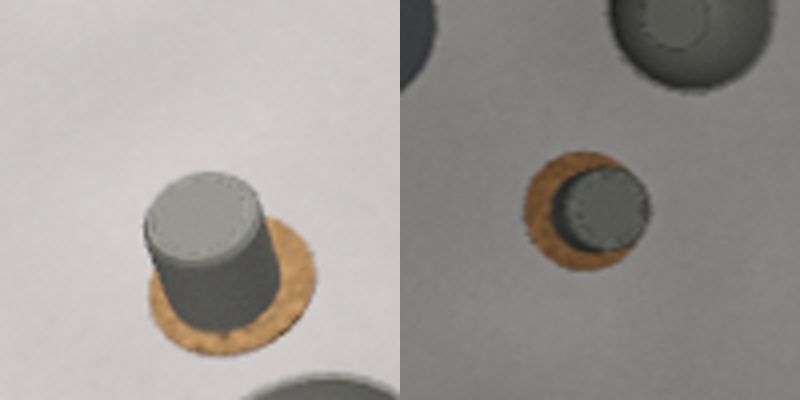

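Request:
{"op": "send_rows", "data": {"plan": "8 1 5 0 95; 7 1 8 0 95; 1 1 5 0 95; 0 0 0 0 95; 0 0 0 0 95"}}

```text
t: 15.9
eef_pos: [487.9, -7.2, 184.6]
tcp_rot: [3.132, 0.025, -0.358]
ft_force: [-0.1, 0.7, 0.1]
opening: 0.999
```

```bash
python3 go.py 483.3 -5.6 76 -0.36
```

```text
t 15.9 pos [487.9  -7.2 184.6] rot [ 3.132  0.025 -0.358] open 95.0 F [-0.1  0.7  0.1] M [ 0.06 -0.03  0.  ]
shift [ -2.1  -0.9 108.7] turn 0.002
```

Request:
{"op": "send_rows", "data": {"plan": "-1 -1 10 0 95; -1 0 20 0 95; 0 0 20 0 95; 0 0 20 0 95; 0 0 20 0 95; 0 0 10 0 95; 0 0 5 0 95; 0 0 0 0 95"}}

```text
t: 16.7
eef_pos: [482.8, -4.6, 74.6]
tcp_rot: [3.133, 0.023, -0.357]
ft_force: [-0.3, -1.0, 0.4]
opening: 1.002
```

```bash
python3 go.py 483.3 -5.6 76 -0.36; python3 snap.py low2
```

```text
t 16.7 pos [482.8  -4.6  74.6] rot [ 3.133  0.023 -0.357] open 95.3 F [-0.3 -1.   0.4] M [ 0.09 -0.04 -0.03]
shift [ 0.8  0.8 -1.4] turn 0.003
scene crop origin 233 162 tcp px [283.8 212.6]
top crop origin 277 168 tcp px [327.1 218.5]
```

View pics/low2.png

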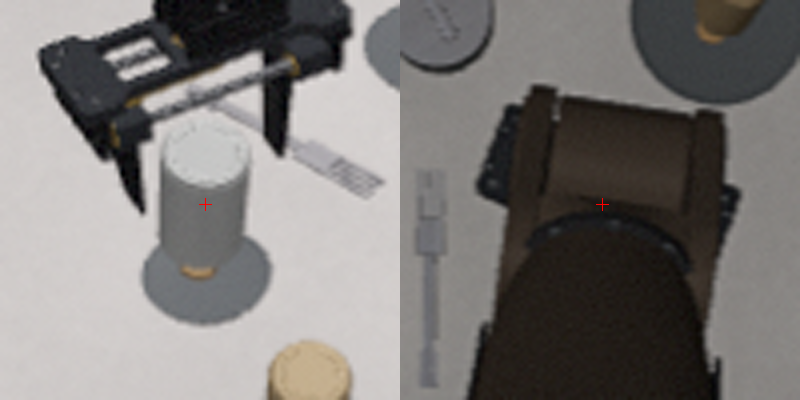

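Fingers straddle the steel cup evenly. Close.

Request:
{"op": "send_rows", "data": {"plan": "0 0 0 0 75; 0 0 0 0 55; 0 0 0 0 40; 0 0 0 0 40; 0 0 0 0 40; 0 0 0 0 40; 0 0 0 0 40"}}

```text
t: 17.5
eef_pos: [484.4, -4.9, 77.6]
tcp_rot: [3.134, 0.018, -0.357]
ft_force: [1.2, -0.3, -0.5]
opening: 0.612
```

Request:
{"op": "send_rows", "data": {"plan": "1 0 -5 0 40; 2 0 -10 0 40; 3 0 -15 0 40; 3 0 -15 0 40; 3 0 -15 0 40; 3 0 -15 0 40; 3 0 -15 0 40; 2 0 -15 0 40"}}

```text
t: 18.3
eef_pos: [505.2, -12.0, 189.0]
tcp_rot: [3.133, 0.021, -0.357]
ft_force: [1.2, -0.0, -3.2]
opening: 0.613
```

```bash
python3 snap.py up2; python3 go.py 480 290 240 -0.02
```

```text
scene crop origin 236 133 tcp px [286.2 183.9]
top crop origin 280 158 tcp px [330.8 209. ]
t 18.4 pos [506.2 -12.1 189.8] rot [ 3.134  0.018 -0.357] open 58.2 F [ 0.1  0.8 -2.8] M [ 0.06 -0.02  0.03]
shift [-131.  -273.6  -49.9] turn -0.337
```

View pics/up2.png

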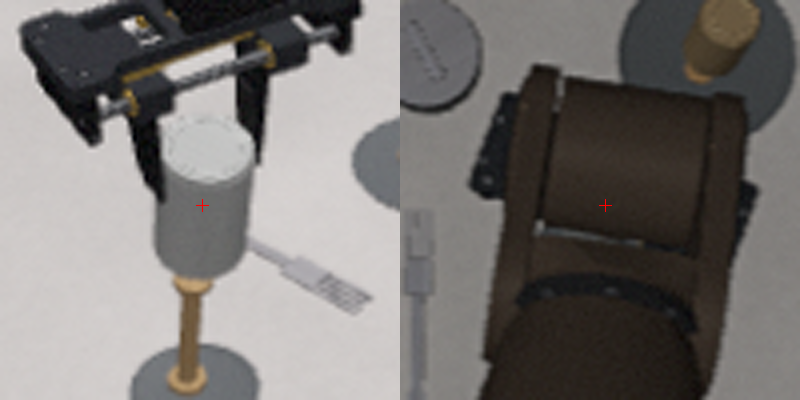

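Request:
{"op": "send_rows", "data": {"plan": "0 0 -15 0 40; 0 0 -20 0 40; 0 0 -15 0 40; 0 0 0 -0.11 40; 0 0 0 -0.12 40; 0 0 0 -0.11 40; 0 0 0 0 40"}}

```text
t: 19.1
eef_pos: [504.6, -11.6, 239.2]
tcp_rot: [3.141, 0.024, -0.005]
ft_force: [0.1, 0.3, -2.1]
opening: 0.612
```

```bash
cat > bare.py <<'E'
import sys,pickle; from h import *
name,stand,x,y,yaw=sys.argv[1],sys.argv[2],*map(float,sys.argv[3:6])
cams=sys.argv[6:] or ["scene","top"]
P,s=pickle.load(open(name+".pkl","rb"))
for n in cams:
    p=P[n]; rd=DR[stand]
    pts=proj(np.r_[circ([x,y,0],rd+10),circ([x+14,y,125],22)],p); lo=np.floor(pts.min(0)).astype(int);hi=np.ceil(pts.max(0)).astype(int); b={n:(*lo,*(hi-lo))}
    S=np.array([1,1,20.])
    def L(q):
        l=layers(q/S,stand,None); dx,dy,yw=q/S
        pad=np.array([dx+14*np.cos(yw),dy+14*np.sin(yw),125.]);R=leanR(yw,.21)
        base=pad-R[:,2]*(118/np.cos(.21))
        return [l[0],cyl(base,np.eye(3),12,0,3),cyl(base,np.eye(3),12,2.9,3),l[1],l[2],cyl(pad,R,13,-.1,0)]
    q0=np.array([x,y,yaw*20]); best=None
    for d in(-6,0,6):
        q1=q0+[0,0,d]
        r=minimize(lambda q:cost(L(q),{n:p},b),q1,method="Nelder-Mead",options=dict(initial_simplex=q1+np.r_[np.zeros((1,3)),np.eye(3)*4]))
        if best is None or r.fun<best.fun:best=r
    q=best.x/S; print(n,q.round(2),"pad",(q[0]+14*np.cos(q[2])).round(1),(q[1]+14*np.sin(q[2])).round(1),round(best.fun,2))
    t,o=cost(L(best.x),{n:p},b,True); x0,y0,w,h=b[n]
    cv2.imwrite(f"pics/bare_{name}_{n}.png",cv2.resize(np.hstack([p["image"][y0:y0+h,x0:x0+w],np.clip(o[n],0,255).astype(np.uint8)])[:,:,::-1],None,fx=4,fy=4))
E
python3 snap.py m2 470 290; python3 bare.py m2 stand_medium 459.4 290.8 0; python3 go.py 490 290 240 -0.05
```

```text
scene crop origin 295 104 tcp px [284.5 167.8]
top crop origin 183 172 tcp px [331.3 208.4]
scene [ 4.5936e+02  2.9225e+02 -1.0000e-02] pad 473.4 292.1 8.15
top [4.5941e+02 2.8868e+02 4.0000e-02] pad 473.4 289.3 2.88
t 19.2 pos [504.6 -11.6 239.2] rot [ 3.141  0.024 -0.01 ] open 57.9 F [-0.2  0.3 -2.2] M [0.04 0.01 0.  ]
shift [ -17.6 -301.5   -0.4] turn 0.04
```

View pics/m2.png

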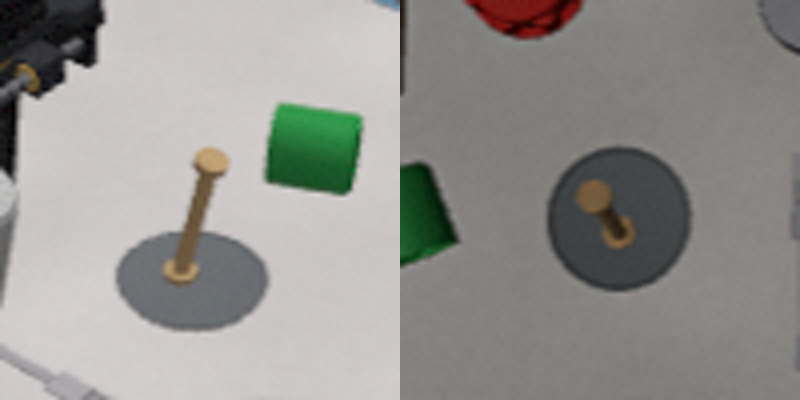

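View pics/bare_m2_scene.png

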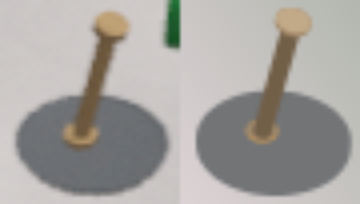

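Request:
{"op": "send_rows", "data": {"plan": "0 -20 0 0 40; 0 -35 0 0 40; -2 -42 0 0 40; -2 -42 0 0 40; -2 -42 0 0 40; 0 -42 0 0 40; 0 -40 0 0 40; 0 -20 0 0 40"}}

```text
t: 20.0
eef_pos: [504.6, 279.3, 237.0]
tcp_rot: [3.14, 0.026, -0.043]
ft_force: [0.6, -0.2, -2.1]
opening: 0.611
```

Request:
{"op": "send_rows", "data": {"plan": "0 0 0 0 40; 0 0 0 0 40"}}

```text
t: 20.2
eef_pos: [503.8, 281.6, 236.0]
tcp_rot: [3.139, 0.027, -0.044]
ft_force: [0.2, 0.7, -2.8]
opening: 0.61
```

```bash
python3 go.py 495 291.2 208 0
```

```text
t 20.2 pos [503.8 281.6 236. ] rot [ 3.139  0.027 -0.044] open 58.0 F [ 0.2  0.7 -2.8] M [ 0.05 -0.01 -0.02]
shift [-8.4 -9.3 28.2] turn -0.044
```

Request:
{"op": "send_rows", "data": {"plan": "-3 -5 8 -0.04 40; -4 -4 10 0 40; -2 -1 8 0 40; 0 0 0 0 40; 0 0 0 0 40"}}

```text
t: 20.7
eef_pos: [493.4, 289.1, 207.2]
tcp_rot: [3.139, 0.029, -0.006]
ft_force: [-0.3, 0.4, -1.8]
opening: 0.614
```

```bash
python3 go.py 495 291.2 208 0; python3 snap.py pl2
```

```text
t 20.7 pos [493.4 289.1 207.2] rot [ 3.139  0.029 -0.006] open 58.4 F [-0.3  0.4 -1.8] M [ 0.06 -0.04  0.08]
shift [ 1.6 -2.1 -0.8] turn -0.006
scene crop origin 304 71 tcp px [354.  121.5]
top crop origin 176 162 tcp px [226.1 212.4]
```

View pics/pl2.png

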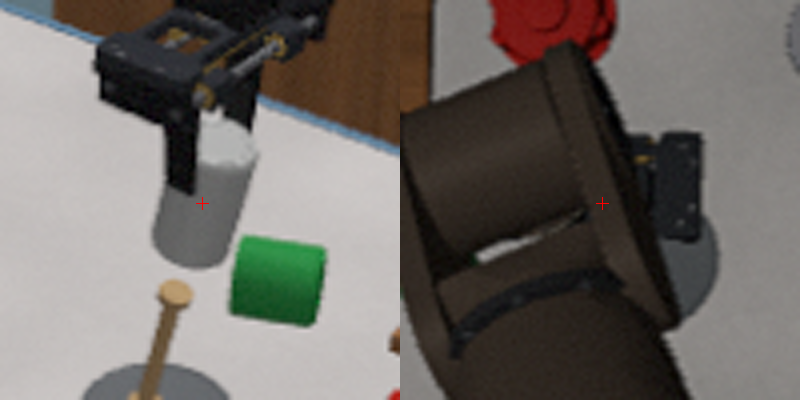

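Request:
{"op": "send_rows", "data": {"plan": "0 -2 10 0 40; -3 0 20 0 40; -4 0 20 0 40; -4 0 20 0 40; -4 0 20 0 40; -3 0 14 0 40; -2 0 8 0 40; 0 0 0 0 40"}}

```text
t: 21.6
eef_pos: [470.7, 291.6, 90.3]
tcp_rot: [3.141, 0.025, -0.008]
ft_force: [-0.3, -1.0, -2.3]
opening: 0.613
```

```bash
python3 go.py 468.2 291.2 80 0; python3 snap.py pl3
```

```text
t 21.6 pos [470.7 291.6  90.3] rot [ 3.141  0.025 -0.008] open 58.3 F [-0.3 -1.  -2.3] M [ 0.05 -0.01  0.03]
shift [-2.2  0.4 10.4] turn -0.008
scene crop origin 296 101 tcp px [346.7 151.8]
top crop origin 181 171 tcp px [231.9 221.5]
```

View pics/pl3.png

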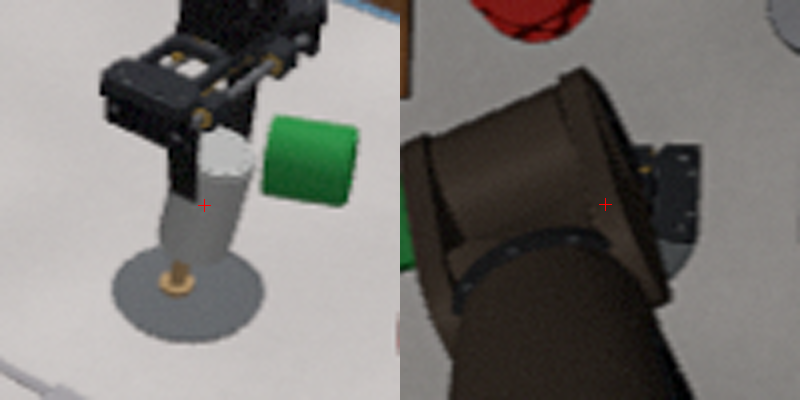

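Request:
{"op": "send_rows", "data": {"plan": "-1 0 4 0 40; -1 0 4 0 40; 0 0 3 0 40; 0 0 2 0 40"}}

```text
t: 22.1
eef_pos: [470.6, 292.4, 79.7]
tcp_rot: [-3.14, 0.019, -0.008]
ft_force: [0.2, 0.1, -2.4]
opening: 0.614
```

Request:
{"op": "send_rows", "data": {"plan": "0 0 2 0 40; 0 0 2 0 40"}}

```text
t: 22.3
eef_pos: [470.7, 292.4, 76.5]
tcp_rot: [-3.14, 0.019, -0.008]
ft_force: [-8.9, -4.8, 33.4]
opening: 0.617
```

Request:
{"op": "send_rows", "data": {"plan": "0 0 -4 0 40; -3 0 -1 0 40; -2 1 0 0 40; 0 0 0 0 40; 0 0 0 0 40"}}

```text
t: 22.8
eef_pos: [465.3, 291.4, 81.8]
tcp_rot: [-3.139, 0.018, -0.008]
ft_force: [-0.3, 0.3, -1.4]
opening: 0.615
```

Request:
{"op": "send_rows", "data": {"plan": "2 0 2 0 40; 0 0 2 0 40; 0 0 2 0 40; 0 0 0 0 40"}}

```text
t: 23.2
eef_pos: [468.3, 291.6, 77.5]
tcp_rot: [-3.139, 0.016, -0.007]
ft_force: [-0.1, -0.7, -1.2]
opening: 0.61
```

Request:
{"op": "send_rows", "data": {"plan": "-1 0 2 0 40; 0 0 1 0 40; 0 0 0 0 40"}}

```text
t: 23.5
eef_pos: [468.9, 291.8, 77.3]
tcp_rot: [-3.137, 0.011, -0.007]
ft_force: [-0.1, -1.0, -2.1]
opening: 0.613
```

Request:
{"op": "send_rows", "data": {"plan": "-2 0 3 0 40; 0 0 0 0 40"}}

```text
t: 23.7
eef_pos: [469.5, 291.9, 77.1]
tcp_rot: [-3.136, 0.004, -0.007]
ft_force: [-0.5, -0.0, -1.5]
opening: 0.61
```

Request:
{"op": "send_rows", "data": {"plan": "0 0 0 0 60; 0 0 0 0 75; 0 0 0 0 95; 0 0 0 0 95; 0 0 0 0 95"}}

```text
t: 24.2
eef_pos: [469.1, 291.9, 75.7]
tcp_rot: [-3.136, 0.006, -0.007]
ft_force: [-1.1, 0.4, 0.5]
opening: 0.908
```

```bash
python3 go.py 468.2 291.2 200 0; python3 snap.py rl2
```

```text
t 24.2 pos [469.1 291.9  75.7] rot [-3.136  0.006 -0.007] open 86.3 F [-1.1  0.4  0.5] M [ 0.04 -0.   -0.01]
shift [  -1.6    0.  -124.3] turn -0.007
scene crop origin 296 105 tcp px [346.  155.5]
top crop origin 182 172 tcp px [232.7 222.5]
```

View pics/rl2.png

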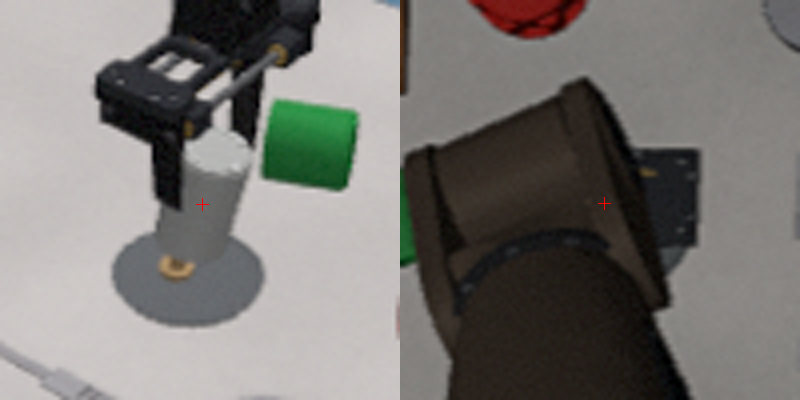

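Cup seated. Rise straight, letting fingers clear.

Request:
{"op": "send_rows", "data": {"plan": "0 0 0 0 95; 0 0 -10 0 95; 0 0 -20 0 95; 0 0 -30 0 95; 0 0 -35 0 95; 0 0 -30 0 95; 0 0 -10 0 95; 0 0 0 0 95"}}

```text
t: 25.1
eef_pos: [469.4, 290.9, 218.8]
tcp_rot: [-3.136, 0.006, -0.007]
ft_force: [-0.7, 0.3, -0.5]
opening: 1.003
```

```bash
python3 snap.py f2; python3 go.py 650 -105 220 -0.46
```

```text
scene crop origin 297 65 tcp px [347.5 115. ]
top crop origin 174 170 tcp px [224.8 220.8]
t 25.2 pos [468.9 290.6 217. ] rot [-3.138  0.008 -0.007] open 95.0 F [-0.7  0.5  0.2] M [0.02 0.03 0.06]
shift [183.8 394.4  -6.2] turn 0.453
```

View pics/f2.png

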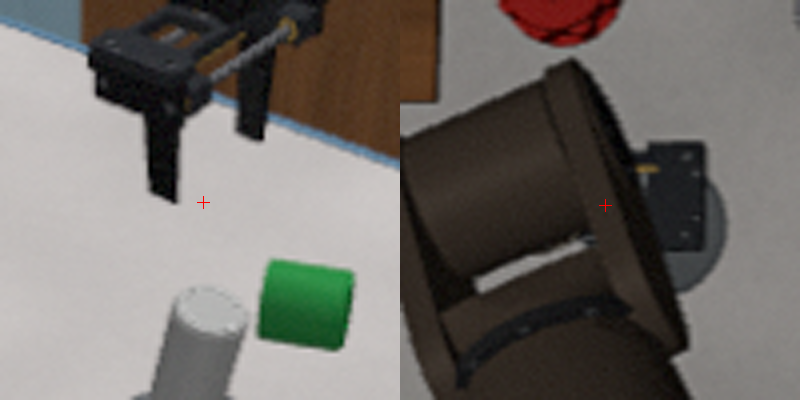

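Request:
{"op": "send_rows", "data": {"plan": "9 20 0 0 95; 18 40 0 0 95; 20 43 -1 0 95; 20 43 -2 0 95; 20 43 -2 0 95; 20 43 -2 0 95; 20 43 -2 0 95; 20 40 -2 0 95"}}

```text
t: 26.0
eef_pos: [612.8, -32.6, 210.5]
tcp_rot: [-3.138, 0.03, 0.002]
ft_force: [0.4, 1.5, -0.1]
opening: 1.0
```

Request:
{"op": "send_rows", "data": {"plan": "18 38 0 0 95; 12 25 0 0.1 95; 6 10 0 0.12 95; 0 0 0 0.12 95; 0 0 0 0.11 95; 0 0 0 0 95"}}

```text
t: 26.6
eef_pos: [647.0, -116.4, 194.2]
tcp_rot: [3.126, 0.047, -0.473]
ft_force: [0.6, 0.7, 0.7]
opening: 0.999
```

```bash
python3 go.py 650 -105 180 -0.46; python3 snap.py s3 485 -5;python3 bare.py s3 stand_small 476.2 -3 -.36
```

```text
t 26.6 pos [ 647.  -116.4  194.2] rot [ 3.126  0.047 -0.473] open 95.0 F [0.6 0.7 0.7] M [ 0.06 -0.02 -0.01]
shift [ -1.9 -11.7  14.2] turn -0.013
scene crop origin 234 161 tcp px [303.6 234.9]
top crop origin 277 167 tcp px [366.4 161.1]
scene [ 4.7635e+02 -5.3100e+00 -4.3000e-01] pad 489.0 -11.2 19.54
top [ 4.7489e+02 -5.9000e+00  5.0000e-02] pad 488.9 -5.2 14.39
```

View pics/s3.png

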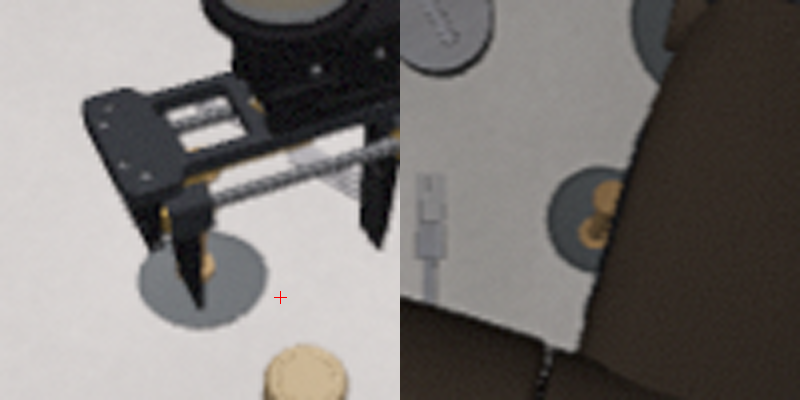

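Request:
{"op": "send_rows", "data": {"plan": "-1 -6 5 -0.01 95; -1 -5 5 0 95; 0 -1 0 0 95; 0 0 0 0 95; 0 0 0 0 95"}}

```text
t: 27.2
eef_pos: [650.1, -101.8, 182.7]
tcp_rot: [3.127, 0.048, -0.448]
ft_force: [-0.1, -0.2, -0.6]
opening: 1.002
```

```bash
python3 go.py 650 -105 78 -0.46
```

```text
t 27.2 pos [ 650.1 -101.8  182.7] rot [ 3.127  0.048 -0.448] open 95.3 F [-0.1 -0.2 -0.6] M [ 0.09 -0.03  0.03]
shift [  6.3   1.4 104.5] turn 0.012
```

Request:
{"op": "send_rows", "data": {"plan": "1 1 10 0 95; 1 0 20 0.01 95; 1 0 20 0 95; 1 0 20 0 95; 1 0 18 0 95; 0 0 10 0 95; 0 0 3 0 95; 0 0 0 0 95"}}

```text
t: 28.0
eef_pos: [649.1, -105.5, 76.2]
tcp_rot: [3.127, 0.046, -0.459]
ft_force: [1.1, -0.5, -0.4]
opening: 0.995
```

```bash
python3 go.py 650 -105 78 -0.46; python3 snap.py low3
```

```text
t 28.0 pos [ 649.1 -105.5   76.2] rot [ 3.127  0.046 -0.459] open 94.6 F [ 1.1 -0.5 -0.4] M [ 0.07  0.02 -0.05]
shift [ 0.5 -0.8 -1.8] turn 0.001
scene crop origin 258 217 tcp px [308.9 267.2]
top crop origin 308 116 tcp px [359.  166.4]
```

View pics/low3.png

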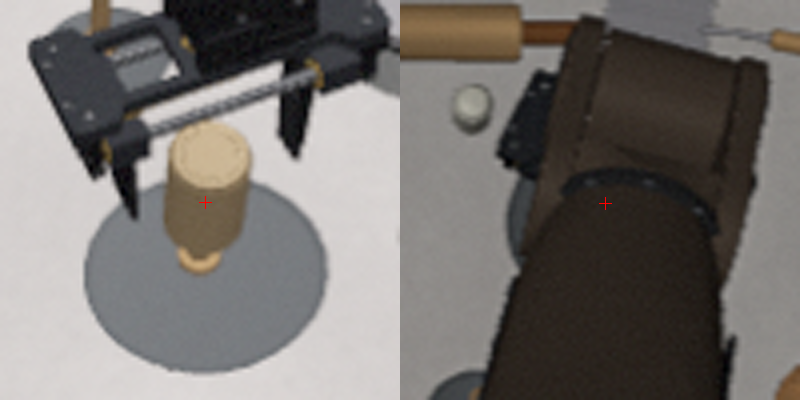

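Request:
{"op": "send_rows", "data": {"plan": "0 0 0 0 70; 0 0 0 0 50; 0 0 0 0 30; 0 0 0 0 30; 0 0 0 0 30; 0 0 0 0 30; 0 0 0 0 30; 0 0 0 0 30"}}

```text
t: 28.9
eef_pos: [650.7, -105.8, 79.8]
tcp_rot: [3.128, 0.04, -0.458]
ft_force: [-0.1, 0.2, 1.3]
opening: 0.504
```

Request:
{"op": "send_rows", "data": {"plan": "1 0 -5 0 30; 1 0 -10 0 30; 2 0 -15 0 30; 2 0 -15 0 30; 2 0 -15 0 30; 2 0 -15 0 30; 2 0 -15 0 30; 1 0 -15 0 30"}}

```text
t: 29.7
eef_pos: [666.8, -112.2, 190.3]
tcp_rot: [3.128, 0.044, -0.458]
ft_force: [0.2, 0.2, -1.7]
opening: 0.503
```

```bash
python3 snap.py up3; python3 go.py 500 -10 220 -0.38
```

```text
scene crop origin 262 188 tcp px [312.4 238.7]
top crop origin 315 104 tcp px [365.  154.3]
t 29.8 pos [ 667.7 -112.4  191.7] rot [ 3.129  0.04  -0.458] open 47.7 F [ 0.4  0.2 -1.5] M [ 0.07 -0.04 -0.04]
shift [-196.7  -17.4  -20.7] turn -0.078
```

View pics/up3.png

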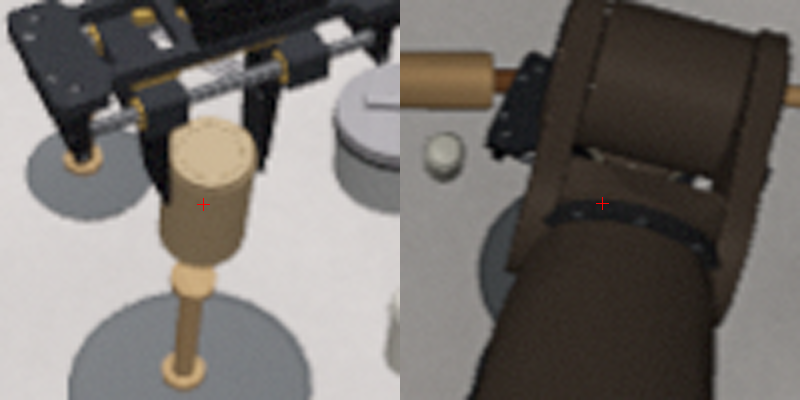

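Request:
{"op": "send_rows", "data": {"plan": "0 0 -15 -0.03 30; -15 -2 -20 -0.05 30; -28 -3 -5 0 30; -32 -3 0 0 30; -32 -3 0 0 30; -32 -3 0 0 30; -25 0 0 0 30; -10 0 0 0 30"}}

```text
t: 30.6
eef_pos: [505.6, -32.6, 236.0]
tcp_rot: [3.131, 0.047, -0.376]
ft_force: [0.4, 0.1, -1.6]
opening: 0.5
```

Request:
{"op": "send_rows", "data": {"plan": "0 0 0 0 30; 0 0 0 0 30"}}

```text
t: 30.8
eef_pos: [505.6, -32.5, 236.2]
tcp_rot: [3.131, 0.046, -0.376]
ft_force: [0.3, 0.2, -2.1]
opening: 0.501
```

```bash
python3 go.py 510 -15 206 -0.36;  python3 snap.py s4 490 -10; python3 bare.py s4 stand_small 476.2 -3 -.36
```

```text
t 30.8 pos [505.6 -32.5 236.2] rot [ 3.131  0.046 -0.376] open 47.7 F [ 0.3  0.2 -2.1] M [ 0.09  0.04 -0.  ]
shift [ -1.  -18.2  30.1] turn -0.016
scene crop origin 234 163 tcp px [279.  173.6]
top crop origin 278 166 tcp px [338.7 208.1]
scene [ 4.7662e+02 -2.4700e+00 -4.2000e-01] pad 489.4 -8.2 5.8
top [505.35 -11.06  -0.77] pad 515.4 -20.9 11.92
```

View pics/s4.png

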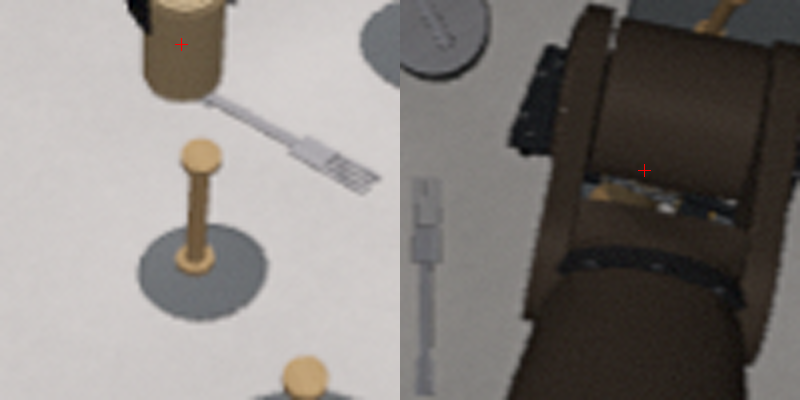

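```bash
python3 go.py 508.3 -15.8 200 -0.39
```

```text
t 30.9 pos [505.8 -32.6 236. ] rot [ 3.131  0.046 -0.376] open 47.9 F [-0.6 -0.1 -1.1] M [ 0.08 -0.06 -0.04]
shift [ -2.2 -16.9  36. ] turn 0.014
```

Request:
{"op": "send_rows", "data": {"plan": "0 -7 10 0.01 30; -1 -7 14 0 30; -1 -3 10 0 30; 0 0 0 0 30; 0 0 0 0 30"}}

```text
t: 31.4
eef_pos: [511.0, -15.4, 197.5]
tcp_rot: [3.13, 0.048, -0.389]
ft_force: [0.0, 0.1, -1.2]
opening: 0.502
```

```bash
python3 go.py 508.3 -15.8 200 -0.39;  python3 snap.py s5
```

```text
t 31.4 pos [511.  -15.4 197.5] rot [ 3.13   0.048 -0.389] open 47.7 F [ 0.   0.1 -1.2] M [ 0.03 -0.02  0.  ]
shift [-2.5  1.4 -2.3] turn 0.001
scene crop origin 236 133 tcp px [286.5 183.3]
top crop origin 282 157 tcp px [332.1 207.1]
```

View pics/s5.png

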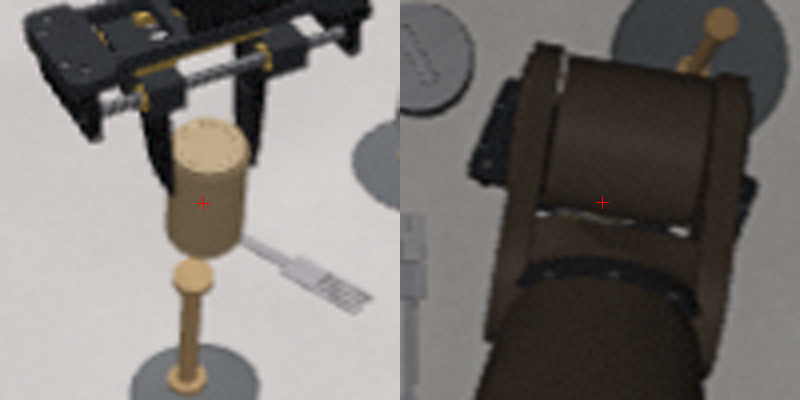

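```bash
python3 go.py 487 -7.1 91 -0.39
```

```text
t 31.5 pos [511.  -15.6 197.9] rot [ 3.13   0.048 -0.389] open 47.7 F [-0.3 -0.6 -1.9] M [ 0.04 -0.05 -0.05]
shift [-2.03e+01  1.00e-01  1.08e+02] turn 0.001
```

Request:
{"op": "send_rows", "data": {"plan": "-3 0 8 0 30; -4 0 15 0 30; -4 0 20 0 30; -3 0 20 0 30; -3 0 20 0 30; -3 0 15 0 30; -1 0 7 0 30; 0 0 0 0 30"}}

```text
t: 32.3
eef_pos: [485.8, -7.3, 91.0]
tcp_rot: [3.132, 0.041, -0.391]
ft_force: [0.6, -0.3, -1.6]
opening: 0.505
```

```bash
python3 go.py 484.6 -6.1 79.8 -0.39
```

```text
t 32.3 pos [485.8  -7.3  91. ] rot [ 3.132  0.041 -0.391] open 48.0 F [ 0.6 -0.3 -1.6] M [ 0.03 -0.07  0.04]
shift [-1.1 -0.8 11.3] turn -0.001
```

Request:
{"op": "send_rows", "data": {"plan": "0 -1 4 0 30; 0 0 4 0 30; 0 0 2 0 30; 0 0 0 0 30"}}

```text
t: 32.7
eef_pos: [487.2, -6.6, 82.0]
tcp_rot: [3.133, 0.038, -0.391]
ft_force: [-0.4, 0.2, -0.8]
opening: 0.5
```

```bash
python3 go.py 484.6 -6.1 79.8 -0.39; python3 snap.py s6
```

```text
t 32.7 pos [487.2  -6.6  82. ] rot [ 3.133  0.038 -0.391] open 47.6 F [-0.4  0.2 -0.8] M [ 0.1  -0.04  0.04]
shift [-2.5  0.5  2.3] turn -0.001
scene crop origin 234 161 tcp px [284.4 211.8]
top crop origin 277 167 tcp px [327.7 217.1]
```

View pics/s6.png

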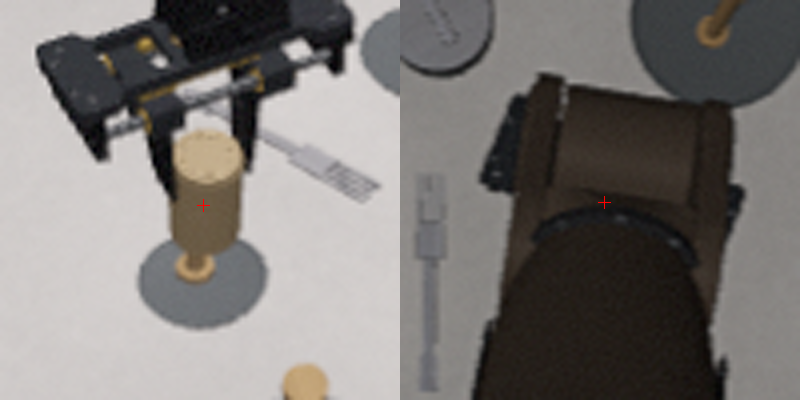

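Request:
{"op": "send_rows", "data": {"plan": "-3 0 1 0 30; -1 0 2 0 30; 0 0 1 0 30; 0 0 0 0 30"}}

```text
t: 33.2
eef_pos: [483.9, -5.2, 80.4]
tcp_rot: [3.133, 0.034, -0.391]
ft_force: [0.5, -0.6, -1.0]
opening: 0.501
```

Request:
{"op": "send_rows", "data": {"plan": "0 0 3 0 30; 0 0 1 0 30"}}

```text
t: 33.4
eef_pos: [485.1, -5.6, 79.0]
tcp_rot: [3.134, 0.029, -0.39]
ft_force: [-3.1, 0.5, 8.6]
opening: 0.499
```

Contact at the right place (z 79, expected 79.8). Release.

Request:
{"op": "send_rows", "data": {"plan": "0 0 0 0 50; 0 0 0 0 65; 0 0 0 0 95; 0 0 0 0 95; 0 0 0 0 95; 0 0 0 0 95"}}

```text
t: 34.0
eef_pos: [485.0, -5.5, 78.8]
tcp_rot: [3.134, 0.029, -0.39]
ft_force: [0.5, 0.4, -0.2]
opening: 0.891
```

```bash
python3 go.py 485 -5.5 220 -0.39; python3 snap.py s7
```

```text
t 34.0 pos [485.   -5.5  78.8] rot [ 3.134  0.029 -0.39 ] open 84.8 F [ 0.5  0.4 -0.2] M [ 0.08  0.07 -0.03]
shift [  -4.1    1.1 -141.1] turn -0.0
scene crop origin 234 162 tcp px [284.1 212.1]
top crop origin 277 167 tcp px [327.4 217.9]
```

View pics/s7.png

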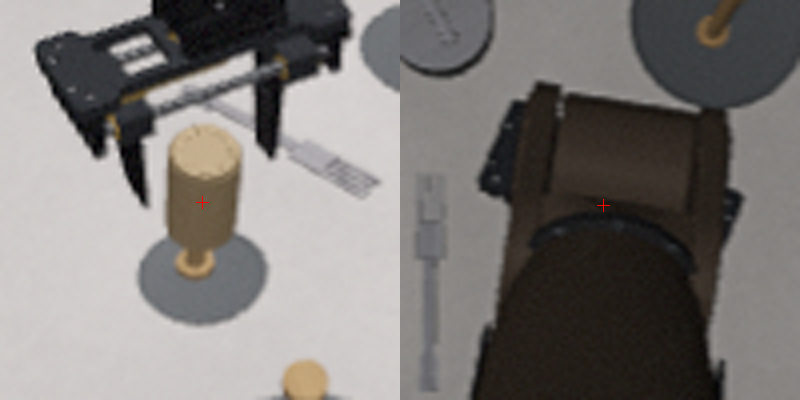

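Request:
{"op": "send_rows", "data": {"plan": "0 0 0 0 95; 0 0 -10 0 95; 0 0 -20 0 95; -1 0 -30 0 95; -1 0 -35 0 95; -1 0 -35 0 95; -1 0 -10 0 95; 0 0 0 0 95"}}

```text
t: 34.9
eef_pos: [484.8, -4.4, 227.4]
tcp_rot: [3.134, 0.029, -0.39]
ft_force: [-0.4, 0.5, -0.0]
opening: 0.999
```

```bash
python3 go.py 487 -304 220 -0.39
```

```text
t 34.9 pos [484.8  -4.4 227.4] rot [ 3.134  0.029 -0.39 ] open 95.0 F [-0.4  0.5 -0. ] M [ 0.01 -0.02 -0.01]
shift [116.1 276.2   6.2] turn 0.0
```

Request:
{"op": "send_rows", "data": {"plan": "8 20 0 0 95; 17 40 0 0 95; 18 43 0 0 95; 18 43 0 0 95; 18 43 0 0 95; 18 43 0 0 95; 12 28 0 0 95; 4 10 0 0 95"}}

```text
t: 35.7
eef_pos: [483.5, -305.1, 216.4]
tcp_rot: [3.136, 0.041, -0.385]
ft_force: [0.7, 0.1, 0.0]
opening: 0.999
```

Request:
{"op": "send_rows", "data": {"plan": "0 0 0 0 95; 0 0 0 0 95"}}

```text
t: 35.9
eef_pos: [482.6, -304.8, 214.0]
tcp_rot: [3.138, 0.045, -0.387]
ft_force: [0.2, 0.1, 0.6]
opening: 0.998
```

```bash
python3 go.py 487 -304 150 -0.39;  python3 snap.py L1 645 -105; python3 bare.py L1 stand_large 643 -101.5 -.46
```

```text
t 35.9 pos [ 482.6 -304.8  214. ] rot [ 3.138  0.045 -0.387] open 94.9 F [0.2 0.1 0.6] M [ 0.12 -0.01  0.05]
shift [ 6.7 -2.7 63.8] turn 0.003
scene crop origin 257 215 tcp px [182.4 245.2]
top crop origin 308 117 tcp px [433.1 217.1]
scene [ 6.4267e+02 -9.9640e+01 -5.7000e-01] pad 654.5 -107.2 3.76
top [ 6.4308e+02 -1.0356e+02 -4.9000e-01] pad 655.4 -110.2 3.06
```

View pics/L1.png

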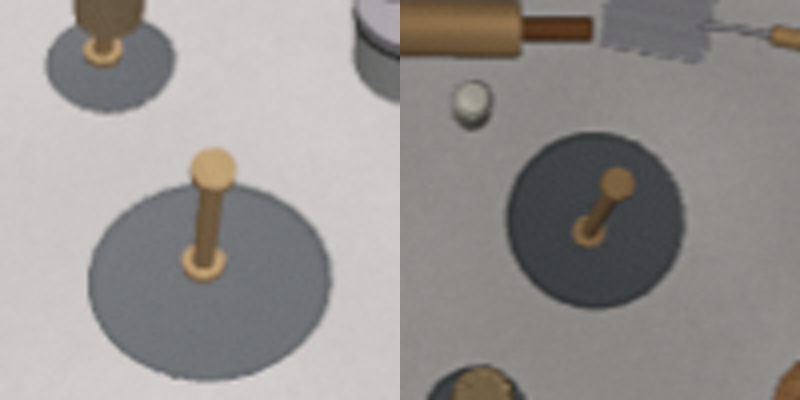

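```bash
python3 go.py 487 -304 34 -0.39
```

```text
t 36.0 pos [ 482.8 -304.4  214.5] rot [ 3.137  0.044 -0.386] open 95.1 F [ 0.6  0.7 -0.5] M [ 0.09  0.03 -0.04]
shift [ 11.7  -2.7 180.2] turn 0.004
```

Request:
{"op": "send_rows", "data": {"plan": "4 -2 10 0 95; 3 -1 20 0 95; 1 0 20 0 95; 1 0 15 0 95; 0 0 0 0 95; 0 0 0 0 95"}}

```text
t: 36.6
eef_pos: [492.2, -297.9, 146.4]
tcp_rot: [3.137, 0.042, -0.379]
ft_force: [-0.5, -0.0, 0.7]
opening: 0.998
```

```bash
python3 go.py 487 -304 34 -0.39
```

```text
t 36.6 pos [ 492.2 -297.9  146.4] rot [ 3.137  0.042 -0.379] open 94.9 F [-0.5 -0.   0.7] M [ 0.03 -0.   -0.01]
shift [  2.1   7.1 112.4] turn 0.011
```

Request:
{"op": "send_rows", "data": {"plan": "1 3 8 0.01 95; 0 3 15 0 95; 0 1 10 0 95; 0 0 0 0 95; 0 0 0 0 95"}}

```text
t: 37.1
eef_pos: [490.5, -304.8, 114.0]
tcp_rot: [3.136, 0.038, -0.389]
ft_force: [0.1, 0.2, 0.3]
opening: 1.002
```

```bash
python3 go.py 487 -304 34 -0.39; python3 snap.py g1
```

```text
t 37.1 pos [ 490.5 -304.8  114. ] rot [ 3.136  0.038 -0.389] open 95.3 F [0.1 0.2 0.3] M [ 0.09  0.04 -0.05]
shift [-0.5  0.1 80.1] turn 0.001
scene crop origin 144 227 tcp px [194.7 277.3]
top crop origin 374 166 tcp px [425.  216.1]
```

View pics/g1.png

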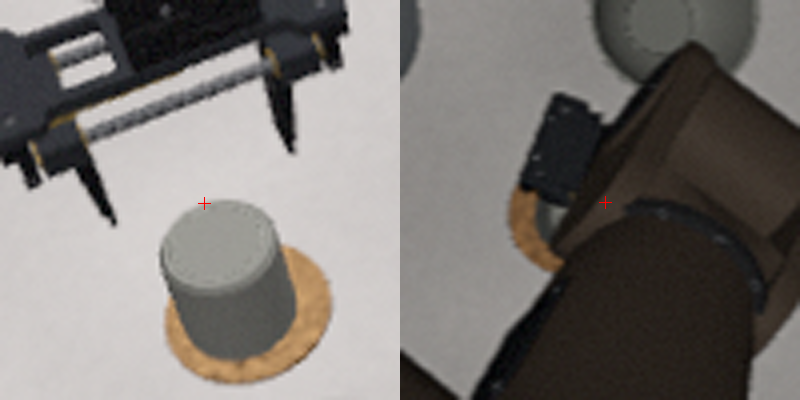

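Request:
{"op": "send_rows", "data": {"plan": "0 0 10 0 95; 0 0 18 0 95; 0 0 18 0 95; 0 0 15 0 95; 0 0 10 0 95; 0 0 5 0 95; 0 0 0 0 95; 0 0 0 0 95"}}

```text
t: 38.0
eef_pos: [488.8, -304.7, 35.6]
tcp_rot: [3.134, 0.033, -0.389]
ft_force: [0.9, -1.0, 0.6]
opening: 0.999
```

```bash
python3 go.py 487 -304 34 -0.39; python3 snap.py g2
```

```text
t 38.0 pos [ 488.8 -304.7   35.6] rot [ 3.134  0.033 -0.389] open 95.0 F [ 0.9 -1.   0.6] M [ 0.04  0.03 -0.03]
shift [-1.8  0.   1.6] turn 0.001
scene crop origin 151 247 tcp px [201.2 297.6]
top crop origin 369 167 tcp px [419.3 217.8]
```

View pics/g2.png

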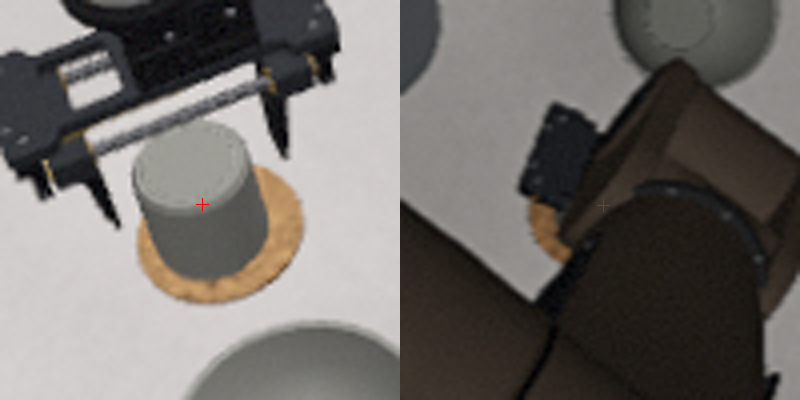

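Request:
{"op": "send_rows", "data": {"plan": "-1 0 0 0 80; 0 0 0 0 60; 0 0 0 0 50; 0 0 0 0 50; 0 0 0 0 50; 0 0 0 0 50; 0 0 0 0 50"}}

```text
t: 38.8
eef_pos: [488.4, -304.7, 37.3]
tcp_rot: [3.134, 0.03, -0.389]
ft_force: [-0.5, -0.5, 0.1]
opening: 0.693
```

```bash
python3 go.py 487 -304 34 -0.39
```

```text
t 38.8 pos [ 488.4 -304.7   37.3] rot [ 3.134  0.03  -0.389] open 65.9 F [-0.5 -0.5  0.1] M [0.1  0.05 0.04]
shift [-1.5 -0.1  3.3] turn 0.001
```

Request:
{"op": "send_rows", "data": {"plan": "0 0 -5 0 50; 0 0 -15 0 50; 0 0 -25 0 50; 0 0 -30 0 50; 0 0 -35 0 50; 0 0 -35 0 50; 0 0 -30 0 50; 0 0 -10 0 50"}}

```text
t: 39.6
eef_pos: [492.7, -304.2, 227.5]
tcp_rot: [3.136, 0.038, -0.389]
ft_force: [-0.4, -0.5, -2.4]
opening: 0.691
```

```bash
python3 snap.py g3; python3 go.py 655 -108.7 235 -0.53
```

```text
scene crop origin 134 192 tcp px [184.2 243. ]
top crop origin 383 163 tcp px [433.8 213.6]
t 39.7 pos [ 492.3 -303.9  225.5] rot [ 3.136  0.04  -0.389] open 65.4 F [ 0.5  0.3 -3.8] M [ 0.03 -0.04 -0.03]
shift [  76.1 -242.3  -13.9] turn 0.141
```

View pics/g3.png

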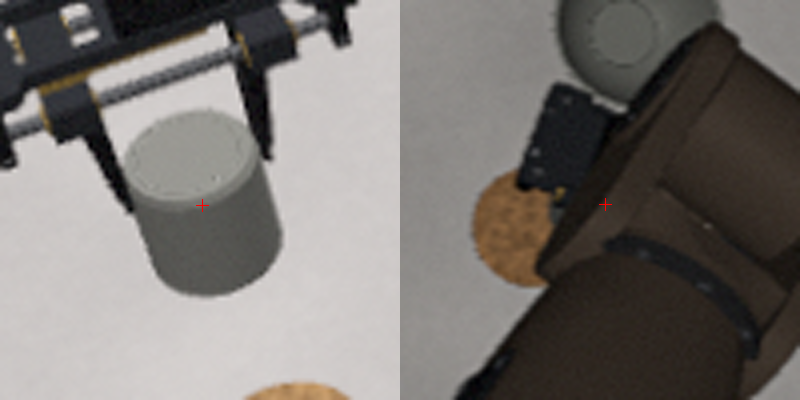

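```bash
python3 - <<'E'
import pickle; from h import *
P,s=pickle.load(open("g3.pkl","rb")); p=P["scene"]; print(s["eef_pos"])
print(tabpt(np.array([134+190.5/4-.5,192+155/4-.5]),p,263))
x0,y0=134,192
im=cv2.resize(p["image"][y0:y0+100,x0:x0+100,::-1],None,fx=6,fy=6,interpolation=cv2.INTER_CUBIC)
for (x,y,t),col in (((492.3,-303.9,.0),(0,0,255)),((485,-300,0.0),(0,255,0))):
    R=leanR(-.39,t)
    for z in(0,-70):
        q=((proj(circ(np.array([x,y,263.])+R[:,2]*z,34,R),p)-[x0,y0]+.5)*6).astype(int);cv2.polylines(im,[q],True,col,1)
cv2.imwrite("pics/g3b.png",im)
E
```

```text
[ 492.26696545 -303.92518131  225.46312631]
[ 492.58905038 -302.15690495]
```

View pics/g3b.png

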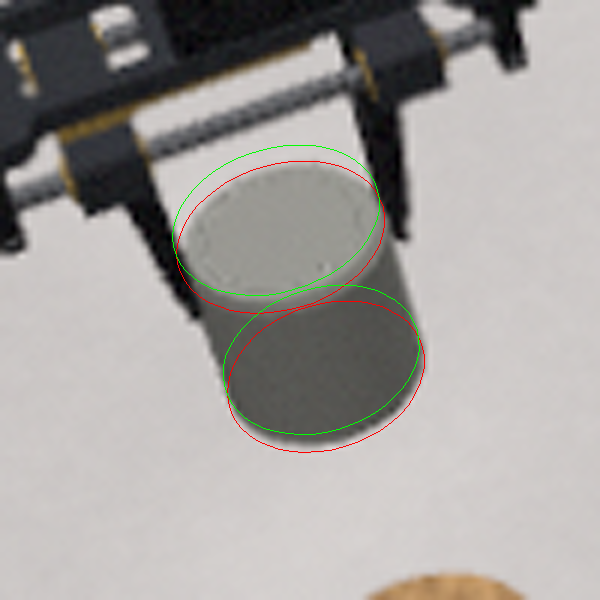

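Request:
{"op": "send_rows", "data": {"plan": "5 -15 0 0.03 50; 9 -28 0 0.04 50; 11 -35 0 0.04 50; 12 -36 0 0.03 50; 12 -36 0 0 50; 12 -36 0 0 50; 10 -28 0 0 50; 5 -12 0 0 50"}}

```text
t: 40.5
eef_pos: [665.4, -134.7, 200.5]
tcp_rot: [3.127, 0.064, -0.54]
ft_force: [-0.3, -0.7, -3.3]
opening: 0.689
```

Request:
{"op": "send_rows", "data": {"plan": "0 0 0 0 50; 0 0 0 0 50"}}

```text
t: 40.7
eef_pos: [664.6, -133.9, 196.5]
tcp_rot: [3.125, 0.069, -0.538]
ft_force: [-0.2, -0.6, -2.2]
opening: 0.691
```

```bash
python3 go.py 656 -109.2 190 -0.53
```

```text
t 40.7 pos [ 664.6 -133.9  196.5] rot [ 3.125  0.069 -0.538] open 65.7 F [-0.2 -0.6 -2.2] M [ 0.02 -0.04 -0.05]
shift [-19.5 -16.9   7.6] turn -0.008
```

Request:
{"op": "send_rows", "data": {"plan": "-6 -6 0 0 50; -8 -6 2 0 50; -5 -4 1 0 50; 0 0 0 0 50; 0 0 0 0 50"}}

```text
t: 41.2
eef_pos: [652.7, -111.2, 194.8]
tcp_rot: [3.125, 0.07, -0.542]
ft_force: [0.4, -0.5, -2.6]
opening: 0.688
```

```bash
python3 go.py 656 -109.2 110 -0.53; python3 snap.py w1
```

```text
t 41.2 pos [ 652.7 -111.2  194.8] rot [ 3.125  0.07  -0.542] open 65.5 F [ 0.4 -0.5 -2.6] M [ 0.08 -0.08  0.02]
shift [ 7.7 -4.8 84.4] turn -0.012
scene crop origin 257 184 tcp px [307.2 234.5]
top crop origin 314 109 tcp px [364.8 159.1]
```

View pics/w1.png

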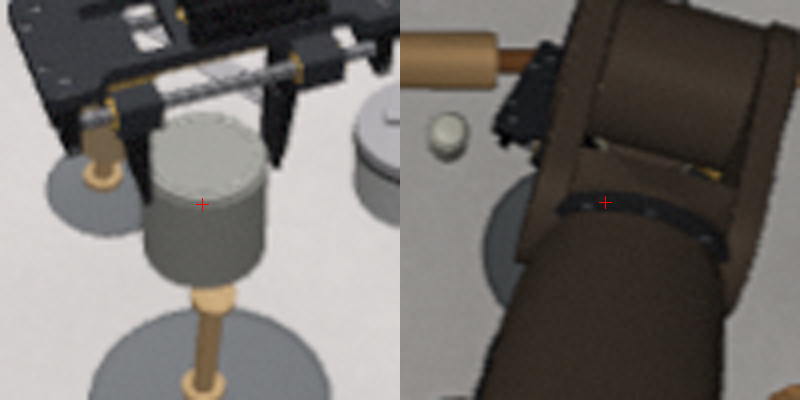

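Request:
{"op": "send_rows", "data": {"plan": "2 -2 5 0 50; 2 -2 8 0 50; 1 -1 12 0 50; 1 0 15 0 50; 0 0 15 0 50; 0 0 15 0 50; 0 0 8 0 50; 0 0 0 0 50"}}

```text
t: 42.1
eef_pos: [655.2, -108.5, 107.3]
tcp_rot: [3.124, 0.073, -0.543]
ft_force: [-0.3, 0.5, -2.6]
opening: 0.687
```

```bash
python3 go.py 655.5 -109 98 -0.53; python3 snap.py w2
```

```text
t 42.1 pos [ 655.2 -108.5  107.3] rot [ 3.124  0.073 -0.543] open 65.4 F [-0.3  0.5 -2.6] M [ 0.03 -0.05 -0.01]
shift [1.1 0.1 9.2] turn -0.013
scene crop origin 259 210 tcp px [309.9 260.6]
top crop origin 310 112 tcp px [361.  162.8]
```

View pics/w2.png

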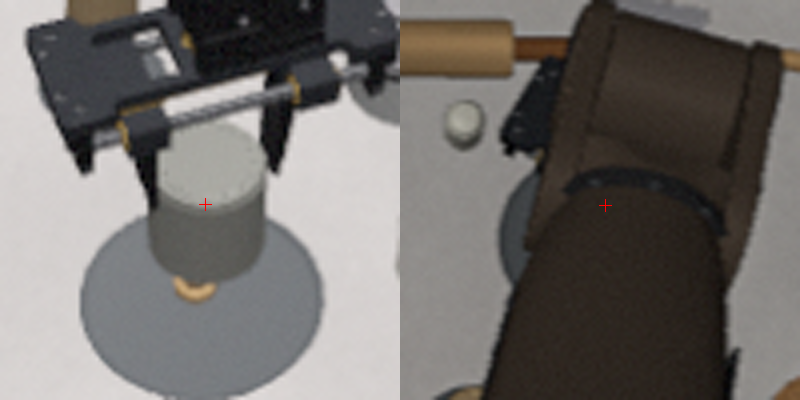

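Request:
{"op": "send_rows", "data": {"plan": "0 0 4 0 50; 0 0 3 0 50; 0 0 2 0 50; 0 0 0 0 50"}}

```text
t: 42.6
eef_pos: [656.2, -108.7, 101.1]
tcp_rot: [3.125, 0.067, -0.543]
ft_force: [0.3, -0.1, -2.2]
opening: 0.693
```

Request:
{"op": "send_rows", "data": {"plan": "0 0 3 0 50; 0 0 2 0 50"}}

```text
t: 42.8
eef_pos: [656.1, -108.7, 96.4]
tcp_rot: [3.126, 0.066, -0.543]
ft_force: [-0.5, -0.0, -1.1]
opening: 0.687
```

Request:
{"op": "send_rows", "data": {"plan": "0 0 2 0 50; 0 0 2 0 50"}}

```text
t: 43.0
eef_pos: [655.9, -108.5, 94.1]
tcp_rot: [3.126, 0.066, -0.543]
ft_force: [-6.2, 1.6, 19.0]
opening: 0.687
```

Request:
{"op": "send_rows", "data": {"plan": "0 0 2 0 50; 0 0 1 0 50"}}

```text
t: 43.2
eef_pos: [656.0, -108.6, 94.5]
tcp_rot: [3.126, 0.063, -0.542]
ft_force: [-2.7, 1.0, 4.7]
opening: 0.69
```

Request:
{"op": "send_rows", "data": {"plan": "0 0 2 0 50; 0 0 3 0 50"}}

```text
t: 43.4
eef_pos: [656.5, -108.8, 93.8]
tcp_rot: [3.127, 0.06, -0.542]
ft_force: [-5.5, 1.0, 23.3]
opening: 0.69
```

```bash
python3 snap.py w3
```

```text
scene crop origin 260 214 tcp px [310.3 264.9]
top crop origin 310 113 tcp px [360.5 163.3]
```

View pics/w3.png

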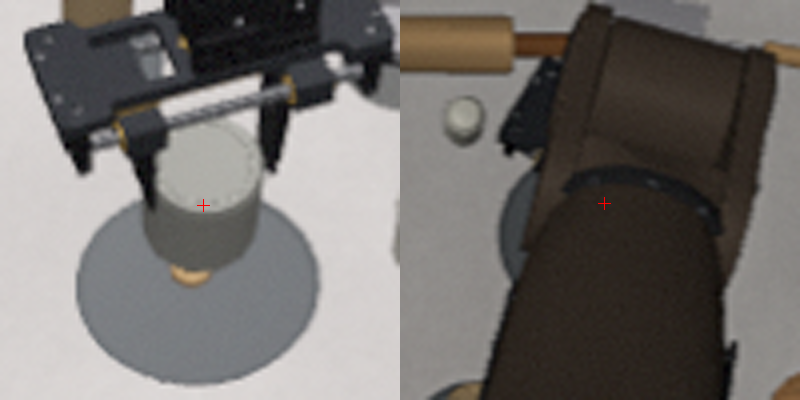

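Request:
{"op": "send_rows", "data": {"plan": "0 0 -1 0 50; 0 0 0 0 68; 0 0 0 0 69; 0 0 0 0 70; 0 0 0 0 71; 0 0 0 0 72; 0 0 0 0 72"}}

```text
t: 44.2
eef_pos: [657.2, -109.1, 95.3]
tcp_rot: [3.128, 0.057, -0.542]
ft_force: [-0.2, -0.8, 0.6]
opening: 0.755
```

```bash
python3 snap.py w4
```

```text
scene crop origin 260 214 tcp px [310.4 264.6]
top crop origin 310 113 tcp px [360.6 163. ]
```

View pics/w4.png

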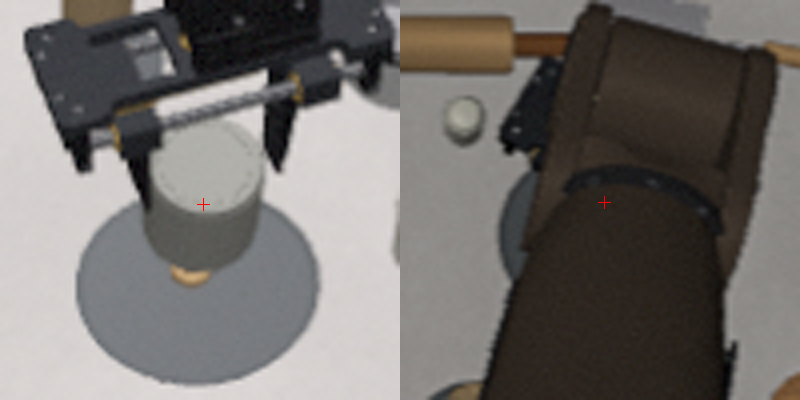

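Cup released onto the pad, free (force ~0). Open and rise.

Request:
{"op": "send_rows", "data": {"plan": "0 0 0 0 80; 0 0 0 0 95; 0 0 0 0 95; 0 0 -8 0 95; 0 0 -20 0 95; 0 0 -30 0 95; 0 0 -35 0 95; 0 0 -30 0 95"}}

```text
t: 45.1
eef_pos: [662.7, -110.9, 219.9]
tcp_rot: [3.125, 0.065, -0.542]
ft_force: [1.2, -0.8, 0.4]
opening: 0.993
```

Request:
{"op": "send_rows", "data": {"plan": "0 20 -10 0 95; 0 40 0 0 95; 0 45 0 0 95; 0 45 0 0 95; 0 45 0 0 95; 0 40 0 0 95; 0 20 0 0 95; 0 0 0 0 95"}}

```text
t: 45.9
eef_pos: [523.2, -341.1, 239.0]
tcp_rot: [3.126, 0.059, -0.541]
ft_force: [0.3, -0.1, 0.3]
opening: 0.999
```

```bash
python3 go.py 500 -300 240 -0.5; python3 snap.py e1 650 -105; python3 - <<'E'
import pickle,cv2,numpy as np
P,s=pickle.load(open("e1.pkl","rb"))
a=P["scene"]["image"][100:330,170:450,::-1];b=P["top"]["image"][120:270,180:480,::-1]
cv2.imwrite("pics/e1s.png",cv2.resize(a,None,fx=2.6,fy=2.6,interpolation=cv2.INTER_CUBIC));cv2.imwrite("pics/e1t.png",cv2.resize(b,None,fx=2.6,fy=2.6,interpolation=cv2.INTER_CUBIC))
E
```

```text
t 45.9 pos [ 523.2 -341.1  239. ] rot [ 3.126  0.059 -0.541] open 95.0 F [ 0.3 -0.1  0.3] M [0.07 0.02 0.02]
shift [-41.1 -23.2   1.1] turn -0.041
scene crop origin 259 216 tcp px [178.9 257.5]
top crop origin 308 116 tcp px [447.2 201.9]
```

View pics/e1s.png

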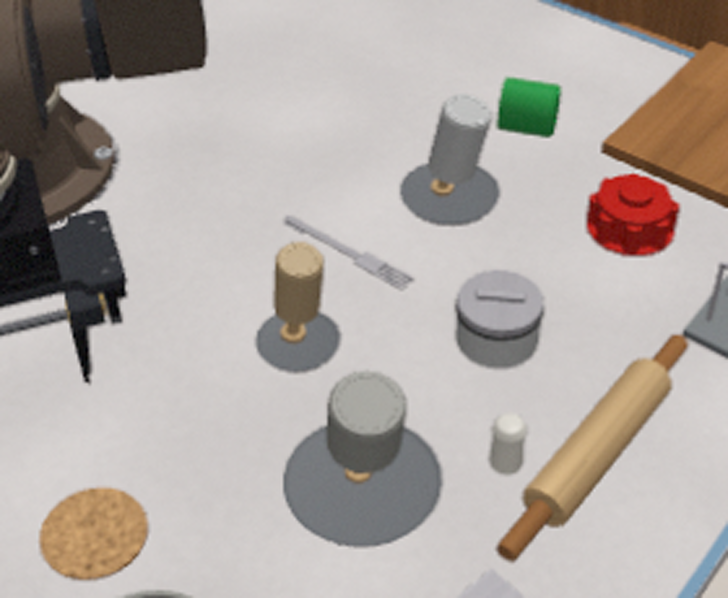

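View pics/e1t.png

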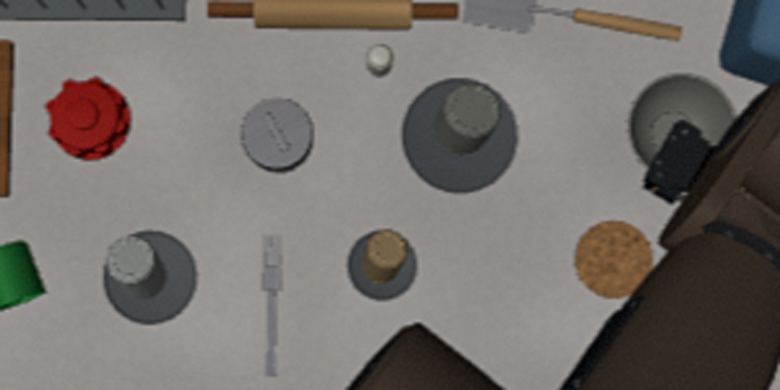

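```bash
python3 - <<'E'
import pickle; from fit import boxesfor; from h import *
P,s=pickle.load(open("e1.pkl","rb"))
for st,c,d,yaw in(("stand_large","cup_wide",(643,-101.5),-.5),("stand_medium","cup_middle",(459.4,290.8),0),("stand_small","cup_narrow",(476.2,-3),-.38)):
    b=boxesfor(d,P,DR[st]-15)
    for n in P:
        f=lambda q:cost(layers([q[0],q[1],yaw,q[2],q[3]],st,None)+layers([q[0],q[1],yaw,q[2],q[3]],None,c,q[4]/100),{n:P[n]},b)
        q0=np.array([*d,0,0,21.]); r=minimize(f,q0,method="Nelder-Mead",options=dict(maxiter=900,initial_simplex=q0+np.r_[np.zeros((1,5)),np.diag([3,3,3,3,-8.])]))
        print(c,n,"dish",r.x[:2].round(1),"cup off pad",r.x[2:4].round(1),"tilt",(r.x[4]/100).round(3),round(r.fun,2))
E
```

```text
cup_wide scene dish [642.5 -99.3] cup off pad [1.4 1. ] tilt 0.194 11.33
cup_wide top dish [ 643.1 -103.6] cup off pad [-0.3  4.7] tilt 0.198 3.57
cup_middle scene dish [459.2 292.9] cup off pad [3.3 0. ] tilt 0.195 7.41
cup_middle top dish [459.9 289.1] cup off pad [1.7 4.4] tilt 0.154 3.78
cup_narrow scene dish [475.9  -1.7] cup off pad [3.4 0.3] tilt 0.217 7.06
cup_narrow top dish [476.6  -5.1] cup off pad [0.2 3. ] tilt 0.221 4.26
```

```bash
python3 -c "
from cell import env,job_done
print(env.state()['qvel'].round(3)); print(job_done())"
```

```text
[ 0.035  0.001 -0.006  0.005  0.002  0.009]
the job is handed in; nothing more can be done
None
```

I rearranged the three cups and handed the job in at about 46 s of the 125 s allowed; no verdict was reported.

- **Order of moves:** The wide cup went from the medium dish to the cork mat and stood there upright. The middle cup went from the small dish to the medium one, and the narrow cup from the large dish to the small one. The wide cup then went from the mat to the large dish.
- **Last check of the cups:** The final pictures show every cup hanging mouth-down on its matching peg, the mat empty, and the gripper clear of everything.
- **Fit of the hung cups:** Measured lean was about 0.19 to 0.22 rad against the nominal 0.21, with cup centres within about 5 mm of the pads. One reading disagreed: the top camera gave 0.15 rad for the middle cup, while the scene camera gave 0.195. The two cameras also differ from each other by about 4 mm sideways.
- **Other things in the scene:** The tin, red mould and green look-alike show no sign of having moved, and I never reached for them. In the last pictures the bowl was partly hidden by the arm or out of the crop, so I could not fully check it.
- **Forces:** The highest wrist force I saw reported was about 36 N in total, against the 120 N limit.
- **Off-value grip:** On the last grasp the gripper read 65 mm on the 68 mm cup. A picture showed the cup centred within a few millimetres, so I went on.

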